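# Pack ceramic blanks and weigh the box on a hand scale

## Robot

A 6-joint arm with a two-finger parallel gripper is mounted at the origin on the work surface. World frame = base frame: x ahead of the robot, y to its left, z up, the work surface at z = 0. Lengths are in m, angles in rad, forces in N, time in s.
With the tool pointing down it reaches from about 0.35 to 0.775 m from the base axis. Payload 5.5 kg.
Tool frame: the origin (TCP) lies on the centre line of the jaws, within the pads' length; the fingertips stand 17 mm ahead of it and the grasp point (between the pads) lies 2 mm behind it; z points along the fingers, y is the direction in which the jaws open and shut (so a half turn about z gives the same grasp; the last joint's range is limited). The gripper opens to 85 mm and grips with 20 to 120 N. Pads are 22 mm wide; open, the fingers measure 114 mm over their backs; the gripper's body (76 mm by 85 mm) begins 54 mm behind the grasp point. The pads swing forward as they close: fully open they stand 13 mm farther back than shut.
Start: joints at [-1.453, 0.313, 0.046, 1.304, 0, 1.431], TCP at [0.147, -0.556, 0.248] pointing down, gripper open.
Joint ranges: [-2.76, 2.76], [-0.86, 1.69], [-1.03, 1.26], [-2.2, 2.34], [-1.47, 1.5], [-3.14, 3.14]. Speed limits (rad/s): [2.57, 2.57, 3.14, 3.14, 3.14, 3.14].

## Interface

Orientations are given as a rotation vector (axis times angle).
In Python, from workcell import arm, eyes, nets gives the robot as it stands.
- The arm moves only by the tool play_rows, never from a script. Its argument "series" is a list that holds one entry, the list of rows, each a list of 7 numbers: the shift along the tool's x, y, z in m, then the turn, a rotation vector about the tool's x, y, z in rad, then the closure, from 0 (fully open) to 1 (shut). A call has 1 to 12 rows; each row shifts and turns the commanded pose from where the row before left it, along the tool's axes as they then stand; what a row does not reach is not made up. A row lasts 1/12 s, in which the tool goes at most 41.7 mm and 7.16 degrees, less where a joint would pass 70% of its speed; a pose out of reach is approached as far as the arm can. A call is refused whole if a number of a shift passes 0.0417 or a number of a turn 0.125, either way. A call with a gripper value outside its range is refused whole. The fingers move at their own pace and stop on an object; "squeeze" is the grip in N (left out, the last holds). Time passes only in rows, so rows that do not move let the fingers close. It gives the time, the measured TCP pose, the force and the opening at its end, in the units of the state.
- arm.state(): the state, without advancing time (a new reading comes with each control period).
- eyes.camera(name): name is "scene" or "top" or "wrist"; returns (picture, depth): 384x512x3 uint8, blue, green, red; 384x512 float32, m along the optical axis (not along the pixel's ray), 0 where there is no reading.
- eyes.camera_info(name): a dict with "K" (3x3 intrinsics, pixels), "origin" and "orientation" of the camera in the world; the wrist camera has in their place "hand_eye" (4x4, takes a point from camera to tool coordinates, whose origin is the TCP and whose axes are the flange's). Camera axes: x right, y up, looking along -z (the intrinsics and any distortion apply to the point x, -y, -z); pixel columns grow to the right and rows downward; lengths in m; the calibration is good to about 2 mm. The wrist camera is an equidistant fisheye: a pixel r from the principal point sees the ray r / f radians off the axis. A picture is of the moment at which its call begins: read the wrist's pose just before it. camera_info takes no time and is no camera call.
- arm.finish_job(): hands the job in, once; it reports no verdict.
Trained networks look in the newest picture that a camera, given by its name, has taken for a name from the list of things; names that differ only in an ending like _2 or _b are one class to them, and where a whole thing is asked for, a point or a joint stands for the part that bears it (a point fixed in the world has none). Each returns a list of dicts, best first, with "confidence" (0 to 1); they miss things now and then, are a little off and sometimes report something else, mostly with a low value. They report only what shows in the picture. A call takes as long as a camera call. They do not tell look-alikes from the thing itself.
- nets.cut_out(label, camera): "mask" (384x512 bool, what is visible of it) and "xy" ([column, row] in pixels, amid what is visible of it).
- nets.mark_of(label, camera): "xy" ([column, row] in pixels: a listed point, or the origin of a listed thing).
The state is a dict: "time": time; "joints": joint angles; "joint_vel": joint speeds; "joint_torque": joint torques, N m; "tcp_pos": TCP position; "ee_rot": TCP orientation; "ft_force": force on the tool from outside, world axes, zero at the start; "torque": the same for the moment, N m; "width": finger opening in m.
Only numpy, scipy, OpenCV 4.12 (cv2) and the standard library are available. Lean on these libraries where they do the work, as an engineer would, in place of code of your own. Each camera call takes 0.05 s, during which the arm holds its last target.

## Task

Take the kiln bar that was left in the packing box out and lay it in the shallow metal tray, then put all the thick ceramic blanks (two to four of them) into the box in one layer and slide the lid fully shut. Take the hand scale off its hanger, catch the box by the wire bail on its lid, and weigh it: lift it until its whole underside is about 4 cm off the table and keep it hanging there for 3 seconds; then set it down gently on the table, unhook, and hang the scale back on its hanger. Leave the other things on the table where they are.

Things in the scene. Friction and masses are not known exactly. Their poses are not given: they have to be found in the camera images.
- box: Loose plywood packing box, about 0.34 kg without lid: outside 160 (x) x 200 (y) x 66 mm high, walls and floor 6 mm, inside 148 x 188 mm; its +x end wall is only 52 mm high so that the lid can slide out over it. Origin: centre of its underside; z up.
- lid (a joint): Flat sliding lid of the box, 152 x 184 x 6 mm, 0.11 kg, its top 60 mm above the box's underside, held in side grooves so that it can also carry the box. Value: m slid open along the box's +x; 0 = fully shut, 0.15 = mouth open. Slides with about 1 N and stays where left. 48 mm is free between box floor and lid.
- bail_top (a point): Crown of the bail, an arch of 8 mm steel wire fixed upright across the lid (in the box's y-z plane). The point is the wire's centre, 118 mm above the box's underside, 54 mm free under it; the wire falls to 102 mm at 34 mm either side, then to the lid at 42 mm. Lid shut: over the box's centre. It can be pinched from above along the box's x to slide the lid.
- bar_center (a point): Centre of the kiln bar: loose reddish fired-clay bar, 100 (its x) x 24 (y) x 30 mm (z), 0.11 kg. At the start it lies in the box, on the floor, roughly along the box's x.
- bar: The same kiln bar; origin: centre of its underside.
- tray: Shallow fixed aluminium tray for the kiln bar, 160 (x) x 130 (y) x 25 mm high, walls and floor 5 mm. Origin: centre of its underside.
- panel: Fixed flat perforated cork-brown panel on which the blanks lie, 240 (x) x 250 (y) x 4 mm. Origin: centre of its underside.
- scale: Loose hand scale, 0.19 kg, hanging upright on the hanger at the start, axes like the hanger's. Origin: centre of its black grip (26 along x, 36 along y, 44 mm high), free above and around. Below: cross-head 30 (x) x 100 (y) x 8 mm, underside 30 mm below the origin; then a body 24 (x) x 30 (y) mm down to 110 mm below the origin; then the sprung hook.
- hook (a joint): Pull of the scale's spring: how far the hook is drawn down out of the scale's body, in m, 0 to 0.04 (stop); 330 N/m, so about 1 mm hanging empty and roughly 15 to 27 mm under the packed box.
- hook_seat (a point): Seat of the hook (lowest point of its inside), on the scale's axis, 166 mm below the scale's origin plus joint hook. The hook is a J of 8 mm steel in the scale's x-z plane, open to +x: back 16 mm to -x, tip 16 mm to +x, 24 mm free between. The tip ends 18 mm above the seat; the opening over it is free up to 42 mm above the seat; underside of the hook 8 mm below the seat.
- hanger: Fixed hanger; origin on the table under the middle of its two prongs: 10 mm bars along x at y = +27 and -27 mm (44 mm free between), tops 170 mm high, from upturned ends (8 mm up, at x = -34 mm) to an upright plate (face at x = +53, top 165 mm). Open to -x and above: lift the scale 15 mm or more and draw it off to -x. Hung, the scale's origin is 200 mm above this one.
- blank1_center (a point): Centre of a ceramic blank: a thick white ceramic disc, 44 mm in diameter, 32 mm high, its centre 16 mm above what it stands on, about 0.07 kg, shallow grey dimple look on top; on the panel at the start. May be absent (None).
- blank2_center (a point): Centre of another such blank; may be absent (None).
- blank3_center (a point): Centre of another such blank; may be absent (None).
- blank4_center (a point): Centre of another such blank; may be absent (None).
- jar: Bystander, leave alone: amber glass jar, 52 mm wide, 80 mm tall, standing.
- tube: Bystander, leave alone: ceramic tube standing on end, 36 mm wide, 60 mm tall, 24 mm bore.
- tile: Bystander, leave alone: square stone setter tile lying flat, 70 x 70 x 12 mm.
- brush: Bystander, leave alone: brush lying flat (origin under its middle).
- scraper: Bystander, leave alone: spatula-shaped scraper lying flat (origin under its middle).
- puck: Bystander, leave alone: thin wide ceramic disc lying flat, 60 mm wide, 12 mm thick (not one of the blanks).
There are look-alikes about, which are no part of the job. Leave any green look-alike of the hanger alone.

How it is judged:
On the way, in this order (a step that is already met when the one before it is completed fails the run):
1. the kiln bar lies in the tray (x of bar_center in the frame of tray between -0.075 and 0.075 m and y of bar_center in the frame of tray between -0.06 and 0.06 m and z of bar_center in the frame of tray between 0.01 and 0.032 m and linear speed of bar below 0.05 m/s), for 0.2 s.
2. all blanks are in the box on its floor and the lid is slid shut (x of blank1_center in the frame of box between -0.074 and 0.074 m and y of blank1_center in the frame of box between -0.094 and 0.094 m and z of blank1_center in the frame of box between 0.012 and 0.04 m and x of blank2_center in the frame of box between -0.074 and 0.074 m and y of blank2_center in the frame of box between -0.094 and 0.094 m and z of blank2_center in the frame of box between 0.012 and 0.04 m and x of blank3_center in the frame of box between -0.074 and 0.074 m and y of blank3_center in the frame of box between -0.094 and 0.094 m and z of blank3_center in the frame of box between 0.012 and 0.04 m and x of blank4_center in the frame of box between -0.074 and 0.074 m and y of blank4_center in the frame of box between -0.094 and 0.094 m and z of blank4_center in the frame of box between 0.012 and 0.04 m and value of joint lid below 0.008 m), for 0.2 s.
3. the shut, packed box hangs on the hook of the scale, clear of the table by at least 20 mm, for 2 s (all of step 2 and height (world z) of box above 0.02 m and angle between box's own z axis and vertical below 0.35 rad and contact force between scale and box above 2 N and contact force between the fingers and box below 0.5 N and value of joint hook above 0.008 m), for 2 s.
4. the box stands on the table again and the scale is unhooked (all of step 2 and height (world z) of box between -0.004 and 0.004 m and angle between box's own z axis and vertical below 0.05 rad and contact force between scale and box below 0.1 N and distance between hook_seat and bail_top above 0.06 m), for 0.2 s.
At the end, for the whole second after the job is handed in: Box flat on the table (within 0.05 rad), lid shut within 8 mm, all blanks on its floor inside, kiln bar in the tray; scale hanging upright on the hanger (origin 192 to 208 mm above the hanger's, within 32 mm in x and 20 mm in y); box and scale at rest (all of step 2 and x of bar_center in the frame of tray between -0.075 and 0.075 m and y of bar_center in the frame of tray between -0.06 and 0.06 m and z of bar_center in the frame of tray between 0.01 and 0.032 m and height (world z) of box between -0.004 and 0.004 m and angle between box's own z axis and vertical below 0.05 rad and x of scale in the frame of hanger between -0.032 and 0.032 m and y of scale in the frame of hanger between -0.02 and 0.02 m and z of scale in the frame of hanger between 0.192 and 0.208 m and angle between scale's own z axis and vertical below 0.12 rad and linear speed of box below 0.02 m/s and linear speed of scale below 0.03 m/s); the robot touches nothing.
It fails at once if the box is tipped more than 35 degrees (angle between box's own z axis and vertical above 0.61 rad).
It fails at once if the box is dropped or thrown (faster than 0.45 m/s) (linear speed of box above 0.45 m/s).
It fails at once if a bystander (jar, tube, tile, brush, scraper, thin disc) is moved more than 60 mm (distance of any of jar, tube, tile, brush, scraper, puck from where it was at the start of the episode above 0.06 m).
Of blank1, blank2, blank3, blank4 only 2 to 4 are there at a start; the rules pass over those that are not, and their reading is None.
At some moment in a run one of blank1, blank2, blank3, blank4, bar may be knocked a few centimetres aside while the robot is not near it.
It also fails if it takes over 210 s, if anything falls off the work surface, if the arm or the gripper's body presses on something with over 40 N, if the wrist force passes 120 N, or if a joint passes its speed limit or range.

## Working session

There is one attempt and no reset: what is moved stays moved. The work goes in short steps, Python scripts to look and compute and a tool call to move; the robot and the scene stay as the last step left them, time stands still between calls to the robot, and variables do not carry over. Pictures are saved under pics/ and viewed, and the job is handed in when it is done.

Besides the shell and the picture viewer there is one more tool, called after "Call:" as name(argument=value, ...) on one line, values as JSON. play_rows: Moves the arm, as the interface text tells. Its arguments: {"type":"object","properties":{"series":{"type":"array"},"squeeze":{"type":"number"}},"required":["series"]}

```bash
mkdir -p pics; ls
cat > h.py <<'E'
import numpy as np, cv2
from workcell import arm, eyes, nets
from scipy.spatial.transform import Rotation as R
def info(n): return eyes.camera_info(n)
def snap(n,f=None):
    st=arm.state(); p,d=eyes.camera(n)
    if f: cv2.imwrite('pics/'+f,p)
    return st,p,d
E
python3 - <<'E'
from h import *
for n in ['scene','top','wrist']:
    i=info(n); print(n,i); st,p,d=snap(n,n+'0.png')
print(st)
E
```

```text
pics
scene {'K': array([[485.24359038,   0.        , 246.47699331],
       [  0.        , 485.24359038, 195.44052084],
       [  0.        ,   0.        ,   1.        ]]), 'origin': array([1.31133522, 1.07006549, 1.15105209]), 'orientation': array([0.41904654, 1.11887587, 2.25805514])}
top {'K': array([[420.86151921,   0.        , 249.32107655],
       [  0.        , 420.86151921, 192.36419684],
       [  0.        ,   0.        ,   1.        ]]), 'origin': array([0.35827739, 0.03917416, 1.49081276]), 'orientation': array([ 0.05212012, -0.07554748, -1.56297213])}
wrist {'K': array([[297.31863964,   0.        , 256.44947392],
       [  0.        , 297.31863964, 190.9522435 ],
       [  0.        ,   0.        ,   1.        ]]), 'hand_eye': array([[ 4.18220132e-04,  9.64165264e-01,  2.65302032e-01,
         6.74797460e-02],
       [ 9.99999264e-01, -1.01033922e-04, -1.20921210e-03,
         3.84861963e-04],
       [-1.13907580e-03,  2.65302342e-01, -9.64164597e-01,
        -1.26208771e-01],
       [ 0.00000000e+00,  0.00000000e+00,  0.00000000e+00,
         1.00000000e+00]])}
{'time': 0.1, 'joints': array([-1.45259704e+00,  3.13934873e-01,  4.51251433e-02,  1.30358022e+00,
        1.36885569e-05,  1.43118880e+00]), 'joint_vel': array([0.00216898, 0.00019606, 0.00396552, 0.00012621, 0.00082503,
       0.000247  ]), 'joint_torque': array([ 2.66596384e-03, -4.81728351e+01,  2.99242777e+01,  1.27497749e-02,
       -1.08318684e-04,  8.30312160e-06]), 'tcp_pos': array([ 0.14654455, -0.55559544,  0.24750587]), 'ee_rot': array([-3.11394812e+00, -4.03636603e-01, -4.82709105e-05]), 'ft_force': array([-0.3006177 , -0.30926795,  0.32463721]), 'torque': array([-0.02002795,  0.03532746,  0.03075506]), 'width': 0.08551256122067784}
```

View pics/top0.png

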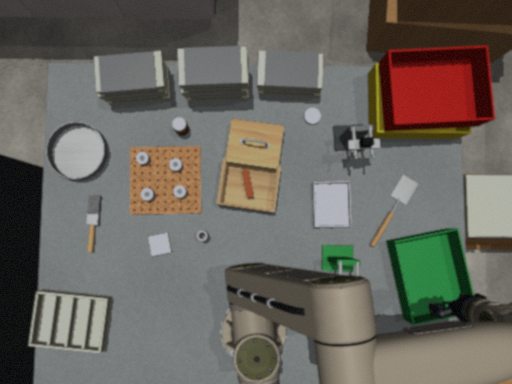

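View pics/scene0.png

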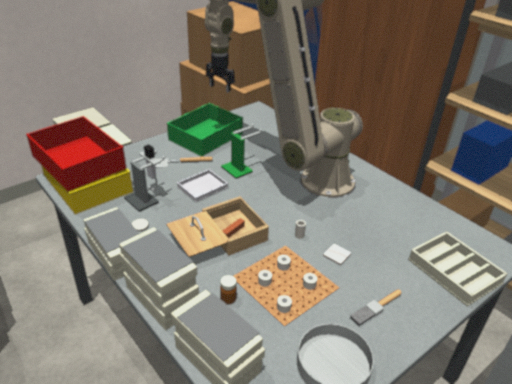

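View pics/wrist0.png

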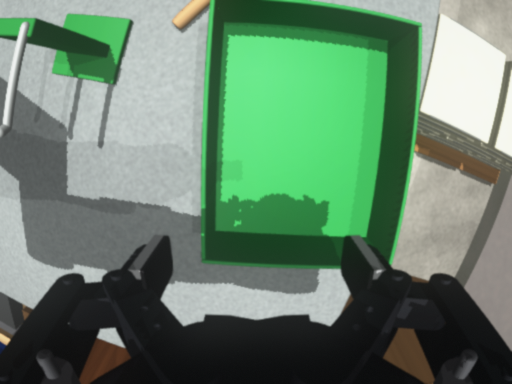

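The top view shows: open box with red bar at (248,183) and lid slid up-image. Four blanks lie on the panel at (142,158), (176,164), (147,195) and (180,191). The thin disc at (312,116) and the tube at (202,236) look similar to blanks. The metal tray is at (333,204); the round dish (77,152) and green bin could be mistaken for it. The grey hanger with the scale is at (358,140), and its green look-alike is at (340,258).

```bash
cat >> h.py <<'E'
def pose(n,st=None):
    i=info(n)
    if n=='wrist':
        T=np.eye(4);T[:3,:3]=R.from_rotvec(st['ee_rot']).as_matrix();T[:3,3]=st['tcp_pos']
        return T@i['hand_eye'], i['K']
    T=np.eye(4);T[:3,:3]=R.from_rotvec(i['orientation']).as_matrix();T[:3,3]=i['origin'];return T,i['K']
def rays(n,uv):
    """unit-depth (along axis) rays in cam coords"""
    K=info(n)['K'];uv=np.atleast_2d(np.asarray(uv,float))
    x=(uv[:,0]-K[0,2])/K[0,0];y=(uv[:,1]-K[1,2])/K[1,1]
    if n=='wrist':
        r=np.hypot(x,y)+1e-9;s=np.tan(np.clip(r,0,1.5))/r;x=x*s;y=y*s
    return np.c_[x,-y,-np.ones(len(x))]
def world(n,uv,d,st=None):
    T,K=pose(n,st);p=rays(n,uv)*np.reshape(d,(-1,1));return p@T[:3,:3].T+T[:3,3]
def cloud(n,d,st=None):
    h,w=d.shape;u,v=np.meshgrid(np.arange(w),np.arange(h))
    P=world(n,np.c_[u.ravel(),v.ravel()],d.ravel(),st).reshape(h,w,3);P[d<=0]=np.nan;return P
def onplane(n,uv,z,st=None):
    T,K=pose(n,st);r=rays(n,uv)@T[:3,:3].T;o=T[:3,3];return o+r*((z-o[2])/r[:,2])[:,None]
def rect(pts):
    return cv2.minAreaRect(np.asarray(pts[:,:2]*1000,np.float32))
E
python3 - <<'E'
from h import *
st,p,d=snap('top'); P=cloud('top',d)
cv2.imwrite('pics/topz.png',cv2.resize(p[90:270,110:430],None,fx=2.5,fy=2.5,interpolation=cv2.INTER_CUBIC))
for l in ['box','lid','bail_top','bar','tray','panel','scale','hanger','blank1_center','jar','tube','tile','brush','scraper','puck']:
    for k,f in (('cut',nets.cut_out),('mark',nets.mark_of)):
        for r in f(l,'top'):
            if r['confidence']<.3: continue
            s=''
            if k=='cut':
                m=r['mask']&~np.isnan(P[...,2]);Q=P[m]
                z=np.median(Q[:,2]);c,wh,a=rect(Q);s=f"med z {z:.3f} zmax {np.percentile(Q[:,2],98):.3f} rect {np.round(c)} {np.round(wh)} {a:.1f}"
            print(l,k,round(r['confidence'],2),np.round(r['xy'],1),s)
E
```

```text
box cut 0.69 [251.7 165.4] med z 0.058 zmax 0.071 rect [580.  11.] [212. 321.] 82.9
box mark 0.72 [181.8 124. ] 
box mark 0.65 [256.7 138.7] 
box mark 0.6 [247.8 187.1] 
lid cut 0.74 [254.3 142.1] med z 0.061 zmax 0.106 rect [645.  -1.] [188. 153.] 81.7Traceback (most recent call last):
  File "<stdin>", line 6, in <module>
ValueError: it knows: bail_top, bar, bar_center, blank1_center, blank2_center, blank3_center, blank4_center, box, brush, hanger, hook_seat, jar, panel, puck, scale, scraper, tile, tray, tube
```

View pics/topz.png

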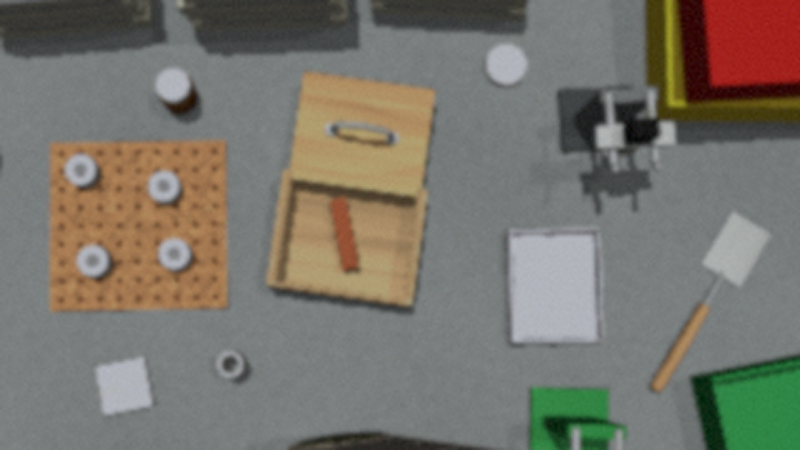

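Run:
```python
from h import *
for cam in ['top','scene']:
  st,p,d=snap(cam); P=cloud(cam,d)
  for l in ['box','bail_top','bar','bar_center','tray','panel','scale','hook_seat','hanger','blank1_center','puck']:
    for k,f in (('cut',nets.cut_out),('mark',nets.mark_of)):
        if k=='cut' and l in('bar_center','bail_top','hook_seat'):continue
        for r in f(l,cam):
            if r['confidence']<.3: continue
            s=''
            if k=='cut':
                m=r['mask']&~np.isnan(P[...,2]);Q=P[m]
                z=np.median(Q[:,2]);c,wh,a=rect(Q);s=f"med {np.round(np.median(Q,0),3)} zmax {np.percentile(Q[:,2],98):.3f} rect {np.round(c)} {np.round(wh)} {a:.1f}"
            else:
                u,v=np.round(r['xy']).astype(int); s=str(np.round(P[v,u],3))
            print(cam,l,k,round(r['confidence'],2),np.round(r['xy'],1),s)
```

```text
top box cut 0.76 [251.6 166.3] med [0.572 0.007 0.058] zmax 0.072 rect [579.  11.] [200. 318.] 82.4
top box mark 0.77 [245.8 187.7] [0.492 0.029 0.037]
top bail_top mark 0.57 [254.1 138.5] [0.663 0.003 0.062]
top bar cut 0.52 [250.1 184.7] med [0.509 0.026 0.037] zmax 0.043 rect [509.  24.] [99. 26.] 9.6
top bar mark 0.68 [248.4 184.8] [0.503 0.023 0.033]
top bar mark 0.45 [ 89.2 225.7] [0.357 0.579 0.001]
top bar mark 0.33 [248.5 178.6] [0.523 0.023 0.039]
top bar_center mark 0.61 [249.6 180. ] [0.52  0.016 0.033]
top tray cut 0.71 [399.7 195.7] med [ 0.474 -0.52   0.007] zmax 0.024 rect [ 415. -484.] [ 67. 281.] 56.9
top tray cut 0.62 [328.9 205.9] med [ 0.44  -0.273  0.007] zmax 0.029 rect [ 441. -272.] [159. 130.] 1.4
top tray mark 0.78 [333.4 204.8] [ 0.437 -0.279  0.008]
top panel cut 0.6 [165.1 179.1] med [0.521 0.314 0.005] zmax 0.013 rect [525. 315.] [245. 254.] 1.3
top panel cut 0.55 [245.9 182.7] med [0.508 0.026 0.037] zmax 0.043 rect [508.  25.] [96. 23.] 11.1
top panel mark 0.74 [165.3 180.8] [0.518 0.317 0.002]
top scale cut 0.71 [360.5 143.1] med [ 0.619 -0.339  0.18 
[... 2419 characters left out ...]
 [ 615. -433.] [382. 167.] 64.3
scene hanger cut 0.67 [240.1 157.3] med [ 0.258 -0.278  0.061] zmax 0.169 rect [ 138. -370.] [426. 153.] 37.2
scene hanger mark 0.95 [152.9 190.5] [ 0.607 -0.38  -0.008]
scene hanger mark 0.92 [247.2 162.6] [ 0.182 -0.308 -0.005]
scene blank1_center mark 0.51 [308.  284.3] [0.491 0.386 0.029]
scene puck cut 0.49 [283.3 285.1] med [0.533 0.326 0.002] zmax 0.009 rect [524. 314.] [250. 262.] 0.7
scene puck cut 0.43 [138.7 225.4] med [ 0.759 -0.199  0.01 ] zmax 0.016 rect [ 756. -208.] [76. 57.] 63.7
scene puck mark 0.6 [285.9 264.2] [0.49  0.282 0.032]
scene puck mark 0.59 [284.4 306.6] [0.613 0.41  0.03 ]
scene puck mark 0.46 [136.9 227.6] [ 0.778 -0.191  0.009]
```

```bash
cat >> h.py <<'E'
def psi(st=None):
    st=st or arm.state(); x=R.from_rotvec(st['ee_rot']).as_matrix()[:,0]; return np.degrees(np.arctan2(x[1],x[0]))
def plan(pos,yaw=None,n=None,vmax=0.04,frm=None,turn=None):
    """frm=(pos,yaw deg). tool-down; returns per-row shift (tool axes) and turn. """
    if frm is None:
        st=arm.state();frm=(st['tcp_pos'],psi(st))
    p0,y0=np.array(frm[0],float),frm[1]
    if yaw is None: yaw=y0
    dy=(yaw-y0+180)%360-180 if turn is None else turn
    dp=np.array(pos,float)-p0
    if n is None: n=max(1,int(np.ceil(max(np.linalg.norm(dp)/vmax,abs(dy)/7))))
    th=np.radians(dy)/n; S=np.zeros((2,2))
    for k in range(n):
        a=np.radians(y0)+k*th; S+=np.array([[np.cos(a),np.sin(a)],[np.sin(a),-np.cos(a)]])
    s=np.linalg.solve(S,dp[:2])
    print(f"from {np.round(p0,4)} psi {y0:.1f} -> {np.round(pos,4)} {yaw:.1f}: rows n={n}: [{s[0]:.4f},{s[1]:.4f},{-dp[2]/n:.4f},0,0,{-th:.4f}]")
E
python3 - <<'E'
from h import *
plan((0.45,0.02,0.26),187,n=27,turn=172)
E
```

```text
from [ 0.1466 -0.556   0.2483] psi 14.8 -> [0.45 0.02 0.26] 187.0: rows n=27: [0.0296,0.0210,-0.0004,0,0,-0.1112]
```

Call:
play_rows(series=[[[0,0,0,0,0,-0.12,0],[0,0,0,0,0,-0.12,0],[0,0,0,0,0,-0.12,0],[0,0,0,0,0,-0.12,0],[0,0,0,0,0,-0.12,0],[0,0,0,0,0,-0.12,0],[0,0,0,0,0,-0.12,0],[0,0,0,0,0,-0.12,0],[0,0,0,0,0,-0.12,0],[0,0,0,0,0,-0.12,0],[0,0,0,0,0,-0.12,0],[0,0,0,0,0,-0.12,0]]], squeeze=40)

```text
time: 3.35
tcp_pos: [0.1466, -0.5561, 0.2483]
ee_rot: [2.069, 2.364, -0.0]
ft_force: [-0.7, 0.3, 0.9]
width: 0.085
```

Call:
play_rows(series=[[[0,0,0,0,0,-0.12,0],[0,0,0,0,0,-0.12,0],[0,0,0,0,0,-0.12,0],[0,0,0,0,0,-0.12,0],[0,0,0,0,0,-0.12,0],[0,0,0,0,0,-0.12,0],[0,0,0,0,0,-0.12,0],[0,0,0,0,0,-0.12,0],[0,0,0,0,0,-0.12,0],[0,0,0,0,0,-0.12,0],[0,0,0,0,0,-0.12,0],[0,0,0,0,0,-0.12,0]]])

```text
time: 4.35
tcp_pos: [0.1466, -0.556, 0.2483]
ee_rot: [0.003, -3.142, 0.0]
ft_force: [0.1, 0.1, -0.8]
width: 0.0852
```

Run:
```python
from h import *
print(psi(), arm.state()['joints'],arm.state()['tcp_pos'])
plan((0.45,0.02,0.26),n=12)
plan((0.45,0.02,0.26),n=17)
```

```text
-179.87630714385773 [-1.45258208e+00  3.13182680e-01  4.60909079e-02  1.30358557e+00
 -2.16601061e-05 -1.45474093e+00] [ 0.14659583 -0.55603991  0.24832932]
from [ 0.1466 -0.556   0.2483] psi -179.9 -> [0.45 0.02 0.26] -179.9: rows n=12: [-0.0254,0.0479,-0.0010,0,0,-0.0000]
from [ 0.1466 -0.556   0.2483] psi -179.9 -> [0.45 0.02 0.26] -179.9: rows n=17: [-0.0179,0.0338,-0.0007,0,0,-0.0000]
```

Call:
play_rows(series=[[[-0.018,0.034,-0.001,0,0,0,0],[-0.018,0.034,-0.001,0,0,0,0],[-0.018,0.034,-0.001,0,0,0,0],[-0.018,0.034,-0.001,0,0,0,0],[-0.018,0.034,-0.001,0,0,0,0],[-0.018,0.034,-0.001,0,0,0,0],[-0.018,0.034,-0.001,0,0,0,0],[-0.018,0.034,-0.001,0,0,0,0],[-0.018,0.034,-0.001,0,0,0,0],[-0.018,0.034,-0.001,0,0,0,0],[-0.018,0.034,-0.001,0,0,0,0],[-0.018,0.034,-0.001,0,0,0,0]]])

```text
time: 5.35
tcp_pos: [0.3646, -0.1471, 0.2607]
ee_rot: [0.007, 3.141, -0.001]
ft_force: [1.2, -0.3, 1.0]
width: 0.0856
```

Call:
play_rows(series=[[[-0.018,0.034,-0.001,0,0,0,0],[-0.018,0.034,-0.001,0,0,0,0],[-0.018,0.034,-0.001,0,0,0,0],[-0.018,0.034,-0.001,0,0,0,0],[-0.018,0.034,-0.001,0,0,0,0],[0,0,0,0,0,0,0],[0,0,0,0,0,0,0]]])

```text
time: 5.93
tcp_pos: [0.4553, 0.0227, 0.2652]
ee_rot: [0.001, -3.141, 0.0]
ft_force: [0.2, -0.6, 0.0]
width: 0.0852
```

Run:
```python
from h import *
st,p,d=snap('wrist','w1.png')
P=cloud('wrist',d,st)
for l in ['bar','box','bail_top','bar_center']:
    for f in (nets.cut_out,nets.mark_of):
        for r in f(l,'wrist'):
            if r['confidence']<.4: continue
            s=''
            if 'mask' in r:
                m=r['mask']&~np.isnan(P[...,2]);Q=P[m]
                c,wh,a=rect(Q);s=f"med {np.round(np.median(Q,0),3)} zmax {np.percentile(Q[:,2],98):.3f} rect {np.round(c)} {np.round(wh)} {a:.1f}"
            else:
                u,v=np.round(r['xy']).astype(int); s=str(np.round(P[v,u],3))
            print(l,round(r['confidence'],2),np.round(r['xy'],1),s)
```

```text
bar 0.7 [257.5 207. ] med [0.507 0.024 0.036] zmax 0.038 rect [514.  24.] [107.  29.] 10.7
bar 0.85 [256.1 202.4] [0.501 0.022 0.036]
box 0.83 [245.2 224.7] med [0.536 0.009 0.026] zmax 0.068 rect [576.  15.] [244. 313.] 83.0
box 0.8 [257.4 196.1] [0.493 0.023 0.037]
bail_top 0.61 [237.5 285.9] med [ 0.613 -0.002  0.061] zmax 0.065 rect [560.  -7.] [223. 202.] 7.7
bar_center 0.83 [259.9 207.6] med [0.506 0.024 0.036] zmax 0.038 rect [518.  24.] [116.  29.] 11.2
bar_center 0.96 [255.4 205. ] [0.505 0.02  0.037]
```

View pics/w1.png

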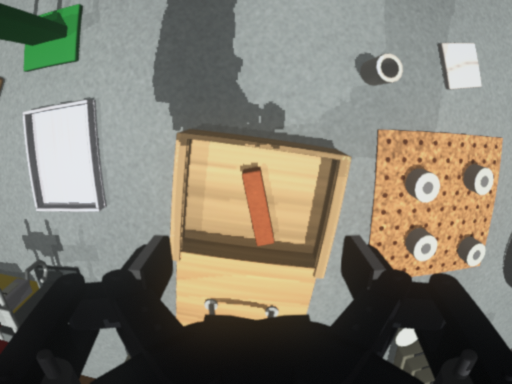

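The wrist view shows the red bar at (258,207) inside the box. The tray is at (65,155), the blanks are at right, and the bail is at (240,303). The bar is the only reddish loose bar, so I'm going for it.

Call:
play_rows(series=[[[-0.009,0,0.03,0,0,0,0],[-0.009,0,0.03,0,0,0,0],[-0.009,0,0.03,0,0,0,0],[-0.009,0,0.03,0,0,0,0],[-0.009,0,0.02,0,0,0,0],[-0.008,0,0.02,0,0,0,0],[0,0,0,0,0,-0.092,0],[0,0,0,0,0,-0.092,0],[0,0,0,0,0,0,0]]])

```text
time: 7.13
tcp_pos: [0.5075, 0.0201, 0.1046]
ee_rot: [0.285, -3.127, -0.0]
ft_force: [0.1, 1.0, 0.3]
width: 0.0854
```

Run:
```python
from h import *
st,p,d=snap('wrist','w2.png');print(st['tcp_pos'],psi(st))
P=cloud('wrist',d,st)
for r in nets.cut_out('bar','wrist')[:2]:
    m=r['mask']&~np.isnan(P[...,2]);Q=P[m];Q=Q[(Q[:,2]>.03)&(Q[:,2]<.042)]
    print(r['confidence'],rect(Q),np.median(Q,0))
```

```text
[0.50749105 0.02010388 0.10462079] -169.5986081022855
0.81 ((510.5611572265625, 24.386489868164062), (99.23401641845703, 24.167034149169922), 11.114980697631836) [0.50459435 0.02349334 0.03654609]
```

View pics/w2.png

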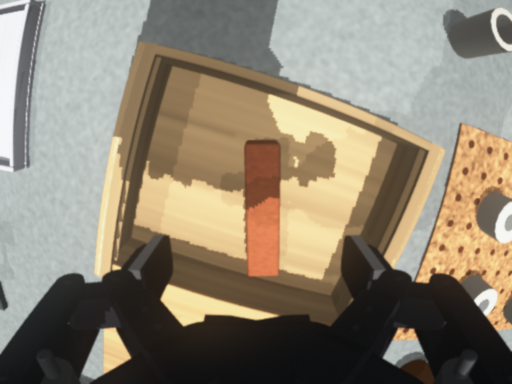

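The bar is aligned between the open jaws, at (262,208). Descending to grip it.

Call:
play_rows(series=[[[-0.001,0.004,0.02,0,0,0,0],[0,0,0.02,0,0,0,0],[0,0,0.02,0,0,0,0],[0,0,0.016,0,0,0,0],[0,0,0,0,0,0,1],[0,0,0,0,0,0,1],[0,0,0,0,0,0,1],[0,0,0,0,0,0,1],[0,0,0,0,0,0,1],[0,0,0,0,0,0,1]]], squeeze=40)

```text
time: 8.07
tcp_pos: [0.5094, 0.0246, 0.0307]
ee_rot: [-0.282, 3.126, -0.001]
ft_force: [-0.2, -0.0, 3.9]
width: 0.0231
```

Call:
play_rows(series=[[[0,0,-0.03,0,0,0,1],[0,0,-0.03,0,0,0,1],[0,0,-0.03,0,0,0,1],[0,0,-0.03,0,0,0,1],[0,0,0,0,0,0.092,1],[0,0,0,0,0,0.092,1],[0,0,0,0,0,0,1]]])

```text
time: 8.65
tcp_pos: [0.5085, 0.0247, 0.1504]
ee_rot: [0.01, 3.14, -0.001]
ft_force: [-0.2, -0.1, -1.4]
width: 0.0231
```

Run:
```python
from h import *
st,p,d=snap('wrist','w3.png');print(st['tcp_pos'],psi(st),st['width'])
plan((0.441,-0.272,0.15))
```

```text
[0.5084757  0.02466035 0.15044346] 179.6437299565173 0.023130468640652817
from [0.5081 0.0247 0.1498] psi 179.9 -> [ 0.441 -0.272  0.15 ] 179.9: rows n=8: [0.0083,-0.0371,-0.0000,0,0,-0.0000]
```

View pics/w3.png

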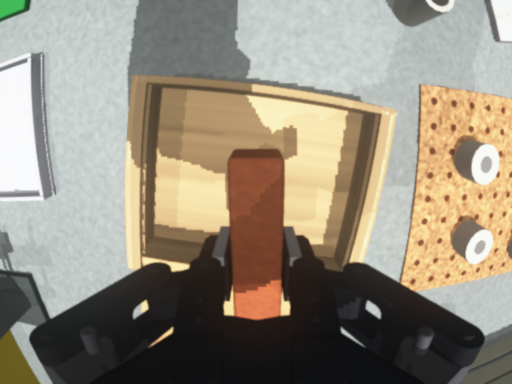

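The bar is held in the pads at (257,230). Carrying it to the tray.

Call:
play_rows(series=[[[0.0084,-0.037,0,0,0,0,1],[0.0084,-0.037,0,0,0,0,1],[0.0084,-0.037,0,0,0,0,1],[0.0084,-0.037,0,0,0,0,1],[0.0084,-0.037,0,0,0,0,1],[0.0084,-0.037,0,0,0,0,1],[0.0084,-0.037,0,0,0,0,1],[0.0084,-0.037,0,0,0,0,1],[0,0,0.04,0,0,0,1],[0,0,0.03,0,0,0,1],[0,0,0,0,0,0,1]]])

```text
time: 9.62
tcp_pos: [0.4356, -0.2689, 0.0737]
ee_rot: [-0.006, -3.133, -0.011]
ft_force: [-0.6, 0.8, -1.6]
width: 0.0232
```

Run:
```python
from h import *
st,p,d=snap('wrist','w4.png');print(st['tcp_pos'],psi(st),st['width'])
```

```text
[ 0.43558162 -0.26893429  0.07365985] 179.79458829254247 0.023213109027331143
```

View pics/w4.png

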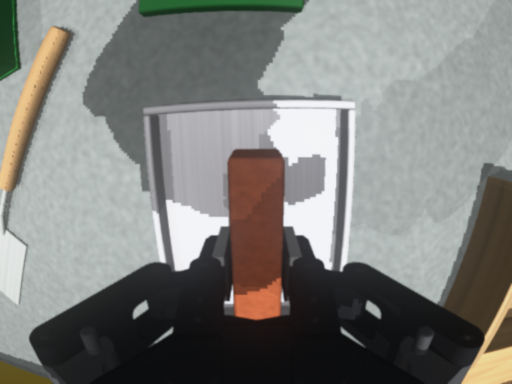

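Call:
play_rows(series=[[[0,0,0.02,0,0,0,1],[0,0,0.016,0,0,0,1],[0,0,0.006,0,0,0,1],[0,0,0.002,0,0,0,1],[0,0,0,0,0,0,1],[0,0,0,0,0,0,1]]])

```text
time: 10.17
tcp_pos: [0.4406, -0.2714, 0.0367]
ee_rot: [0.004, 3.14, -0.002]
ft_force: [-0.5, -0.2, -2.0]
width: 0.0235
```

Call:
play_rows(series=[[[0,0,0.005,0,0,0,1],[0,0,0,0,0,0,1],[0,0,0,0,0,0,0.5],[0,0,0,0,0,0,0.5],[0,0,0,0,0,0,0.5],[0,0,-0.02,0,0,0,0.5],[0,0,-0.03,0,0,0,0.5],[0,0,-0.04,0,0,0,0],[0,0,-0.04,0,0,0,0],[0,0,0,0,0,0,0]]])

```text
time: 11.0
tcp_pos: [0.4432, -0.2739, 0.1684]
ee_rot: [0.006, 3.132, -0.013]
ft_force: [1.1, -1.3, 1.1]
width: 0.0771
```

Run:
```python
from h import *
st,p,d=snap('wrist','w5.png');print(st['tcp_pos'],psi(st),st['width'])
P=cloud('wrist',d,st)
for l in ('bar','tray'):
  for r in nets.cut_out(l,'wrist')[:2]:
    m=r['mask']&~np.isnan(P[...,2]);Q=P[m]
    print(l,r['confidence'],rect(Q),np.median(Q,0))
# blanks from top depth
st,p,d=snap('top','t5.png');P=cloud('top',d)
m=(P[...,2]>.03)&(P[...,2]<.045)&(P[...,0]>.40)&(P[...,0]<.66)&(P[...,1]>.19)&(P[...,1]<.45)
n,L,s,c=cv2.connectedComponentsWithStats(m.astype(np.uint8))
for i in range(1,n):
    if s[i,4]>20:
        Q=P[L==i]; print('blank',c[i],cv2.minEnclosingCircle(Q[:,:2].astype(np.float32)),Q.mean(0))
plan((0.5,0.2,0.2))
```

```text
[ 0.4431502  -0.27391217  0.16835053] 179.79143858736714 0.07711728471895288
tray 0.57 ((607.7780151367188, -46.343902587890625), (519.4698486328125, 198.42132568359375), 45.35072326660156) [0.61110783 0.01718159 0.06058673]
tray 0.55 ((448.015380859375, -272.099609375), (176.30670166015625, 143.2939910888672), 0.8257519602775574) [ 0.43620349 -0.27438963  0.00595103]
blank [142.02380952 157.56349206] ((0.5954889059066772, 0.3915642201900482), 0.021722450852394104) [0.59545583 0.39154297 0.03721367]
blank [175.21311475 164.2295082 ] ((0.5736663937568665, 0.2759457230567932), 0.022724539041519165) [0.57308982 0.27604578 0.03701292]
blank [179.496 191.144] ((0.4794268310070038, 0.2602497935295105), 0.02215023711323738) [0.47933631 0.25935232 0.03696601]
blank [147.        194.1171875] ((0.46825724840164185, 0.3714992105960846), 0.02239801362156868) [0.468188   0.37105555 0.03700937]
from [ 0.4393 -0.2708  0.1598] psi 179.8 -> [0.5 0.2 0.2] 179.8: rows n=12: [-0.0049,0.0392,-0.0033,0,0,-0.0000]
```

View pics/w5.png

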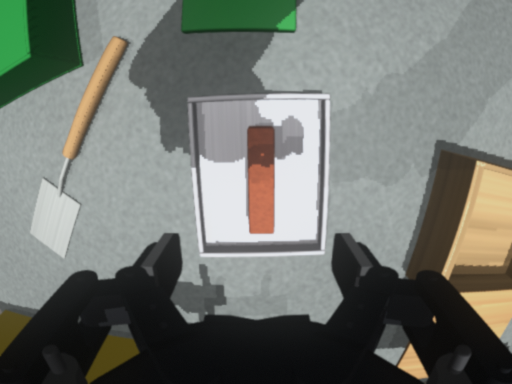

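View pics/t5.png

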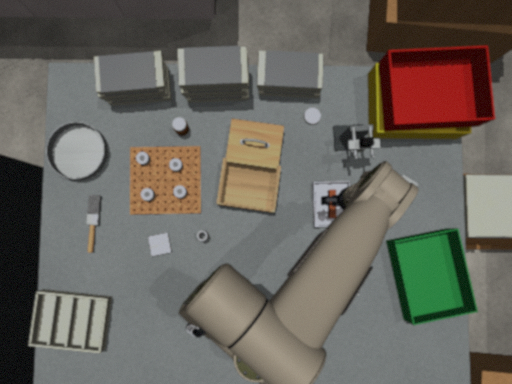

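The bar lies in the tray at (262,180) in the wrist view, and all four blanks are unmoved. I'll stop over the box on the way to measure its pose.

Call:
play_rows(series=[[[0,0.037,-0.014,0,0,0,0],[0,0.037,-0.014,0,0,0,0],[0,0.037,-0.014,0,0,0,0],[0,0.037,-0.014,0,0,0,0],[0,0.037,-0.014,0,0,0,0],[0,0.037,-0.014,0,0,0,0],[0,0.037,-0.014,0,0,0,0],[0,0.037,-0.014,0,0,0,0],[0,0,0,0,0,0,0],[0,0,0,0,0,0,0],[0,0,0,0,0,0,0]]])

```text
time: 12.12
tcp_pos: [0.4402, 0.0252, 0.2708]
ee_rot: [-0.004, -3.139, 0.0]
ft_force: [-0.1, -0.3, 0.4]
width: 0.0856
```

Run:
```python
from h import *
st,p,d=snap('wrist','w6.png');print(st['tcp_pos'],psi(st),st['width'])
P=cloud('wrist',d,st)
a=np.radians(-7.6);ax=np.array([np.cos(a),np.sin(a)]);ay=np.array([-ax[1],ax[0]])
for n,PP in (('wrist',P),('top',cloud('top',eyes.camera('top')[1]))):
    X=PP[...,0];Y=PP[...,1];Z=PP[...,2]
    m=(Z>.062)&(Z<.075)&(X>.38)&(X<.60)&(Y>-.12)&(Y<.16)
    r=rect(PP[m]);print(n,'wall',m.sum(),r)
    Q=PP[m][:,:2]; lx=Q@ax; ly=Q@ay
    print(' near edge',np.percentile(lx,[.5,1,5]),'y edges',np.percentile(ly,[1,5,50,95,99]))
    m=(Z>.056)&(Z<.064)&(X>.55)&(X<.78)&(Y>-.15)&(Y<.16)
    print(' lid',rect(PP[m]))
    m=(Z>.095)&(Z<.13)&(X>.58)&(X<.75)&(Y>-.08)&(Y<.08)
    Q=PP[m];print(' bail',len(Q),rect(Q) if len(Q) else'',Q[:,2].max() if len(Q) else '')
```

```text
[0.44023117 0.02515684 0.27082766] 179.8460163603828 0.0856489206885366
wrist wall 3619 ((516.336181640625, 18.966415405273438), (201.0718536376953, 188.33059692382812), 82.38409423828125)
 near edge [0.41567146 0.41582528 0.41647586] y edges [-0.01246832 -0.01073632  0.083265    0.18481086  0.18649826]
 lid ((613.6085815429688, 4.672607421875), (114.46824645996094, 198.44265747070312), 2.0563793182373047)
 bail 0  
top wall 262 ((516.0293579101562, 19.114166259765625), (200.93795776367188, 187.58383178710938), 83.1089859008789)
 near edge [0.41460631 0.41517864 0.42020464] y edges [-0.01249147 -0.01066565  0.17666836  0.18571897  0.18667239]
 lid ((633.5009765625, 6.708946228027344), (191.68382263183594, 176.4135284423828), 82.6980209350586)
 bail 54 ((643.30126953125, 1.1744575500488281), (73.85140991210938, 7.781071186065674), 83.19462585449219) 0.12489594801398618
```

View pics/w6.png

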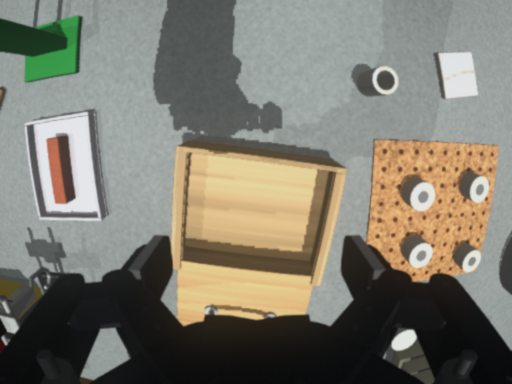

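Wrist and top agree: box centre about (0.503,0.021), yaw −7.4°, lid open 0.142. I'll work at ψ=172.6, so the jaws lie along the box's y.

```bash
cat >> h.py <<'E'
BL={'A':(.595,.3915),'B':(.573,.276),'C':(.479,.260),'D':(.468,.3713)}
SL={1:(.467,.071),2:(.530,.0625),3:(.455,-.0185),4:(.5186,-.027)}
E
python3 - <<'E'
from h import *
plan((.479,.260,.14),n=8,frm=((.440,.0252,.270),172.6))
plan(SL[1]+(.14,),n=6,frm=((.479,.26,.14),172.6))
E
```

```text
from [0.44   0.0252 0.27  ] psi 172.6 -> [0.479 0.26  0.14 ] 172.6: rows n=8: [-0.0011,0.0297,0.0163,0,0,-0.0000]
from [0.479 0.26  0.14 ] psi 172.6 -> [0.467 0.071 0.14 ] 172.6: rows n=6: [-0.0021,-0.0315,-0.0000,0,0,-0.0000]
```

Call:
play_rows(series=[[[0,0,0,0,0,0.063,0],[0,0,0,0,0,0.063,0],[-0.001,0.0297,0.016,0,0,0,0],[-0.001,0.0297,0.016,0,0,0,0],[-0.001,0.0297,0.016,0,0,0,0],[-0.001,0.0297,0.016,0,0,0,0],[-0.001,0.0297,0.016,0,0,0,0],[-0.001,0.0297,0.016,0,0,0,0],[-0.001,0.0297,0.016,0,0,0,0],[-0.001,0.0297,0.016,0,0,0,0],[0,0,0,0,0,0,0],[0,0,0,0,0,0,0]]])

```text
time: 13.22
tcp_pos: [0.4789, 0.2588, 0.1418]
ee_rot: [-0.204, -3.131, 0.003]
ft_force: [0.3, -0.0, -0.3]
width: 0.0854
```

```bash
cat >> h.py <<'E'
def blanks(n,st=None,zlo=.03,zhi=.045,box=(.38,.68,.15,.46)):
    st=arm.state();d=eyes.camera(n);cv2.imwrite(f'pics/{n}_{st["time"]:.2f}.png',d[0]);P=cloud(n,d[1],st)
    X,Y,Z=P[...,0],P[...,1],P[...,2]
    m=(Z>zlo)&(Z<zhi)&(X>box[0])&(X<box[1])&(Y>box[2])&(Y<box[3])
    k,L,s,c=cv2.connectedComponentsWithStats(m.astype(np.uint8))
    for i in range(1,k):
        if s[i,4]>25:
            Q=P[L==i];e=cv2.minEnclosingCircle(Q[:,:2].astype(np.float32));print(n,np.round(c[i]),np.round(e[0],4),'r',round(e[1],4),'z',round(float(np.median(Q[:,2])),4))
E
python3 - <<'E'
from h import *
st=arm.state();print(st['tcp_pos'],psi(st))
blanks('wrist')
E
```

```text
[0.47888716 0.25882407 0.14180683] 172.55340997387435
wrist [386. 167.] [0.4703 0.3717] r 0.0222 z 0.0366
wrist [259. 195.] [0.4807 0.2601] r 0.0221 z 0.0366
wrist [289. 288.] [0.5745 0.2763] r 0.0224 z 0.0367
wrist [412. 274.] [0.5844 0.4014] r 0.0138 z 0.0363
```

```bash
ls pics
```

```text
scene0.png
t5.png
top0.png
topz.png
w1.png
w2.png
w3.png
w4.png
w5.png
w6.png
wrist0.png
wrist_13.22.png
```

View pics/wrist_13.22.png

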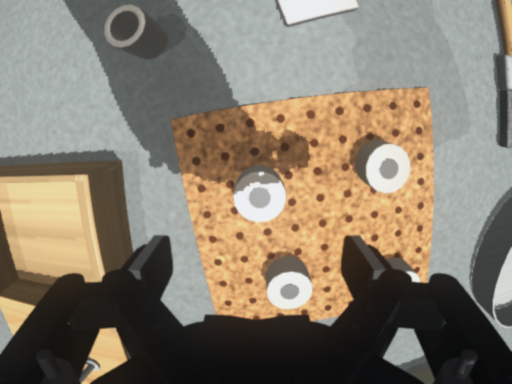

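Call:
play_rows(series=[[[-0.002,0.001,0.03,0,0,0,0],[0,0,0.03,0,0,0,0],[0,0,0.03,0,0,0,0],[0,0,0.024,0,0,0,0],[0,0,0,0,0,0,0],[0,0,0,0,0,0,1],[0,0,0,0,0,0,1],[0,0,0,0,0,0,1],[0,0,0,0,0,0,1],[0,0,0,0,0,0,1]]])

```text
time: 14.1
tcp_pos: [0.4835, 0.2604, 0.0328]
ee_rot: [0.204, 3.131, 0.001]
ft_force: [0.6, -0.9, 6.2]
width: 0.0423
```

The view shows the blank at (260,195) centred between the jaws; it is now gripped with a width of 42 mm. Moving it to slot 1.

Call:
play_rows(series=[[[0,0,-0.03,0,0,0,1],[0,0,-0.04,0,0,0,1],[0,0,-0.03,0,0,0,1],[-0.002,-0.0315,0,0,0,0,1],[-0.002,-0.0315,0,0,0,0,1],[-0.002,-0.0315,0,0,0,0,1],[-0.002,-0.0315,0,0,0,0,1],[-0.002,-0.0315,0,0,0,0,1],[-0.002,-0.0315,0,0,0,0,1],[0,0,0,0,0,0,1],[0,0,0,0,0,0,1]]])

```text
time: 15.02
tcp_pos: [0.4697, 0.07, 0.1316]
ee_rot: [0.209, 3.132, 0.0]
ft_force: [-0.9, 0.3, -0.4]
width: 0.0428
```

Run:
```python
from h import *
st,p,d=snap('wrist','w7.png')
print(st['tcp_pos'],psi(st),st['width'],st['ft_force'])
plan(SL[1]+(.036,),n=4)
```

```text
[0.46974939 0.06996961 0.13164585] 172.36661523111005 0.04276414815178542 [-0.93476776  0.34392218 -0.41325473]
from [0.4697 0.071  0.1315] psi 172.5 -> [0.467 0.071 0.036] 172.5: rows n=4: [0.0007,-0.0001,0.0239,0,0,-0.0000]
```

View pics/w7.png

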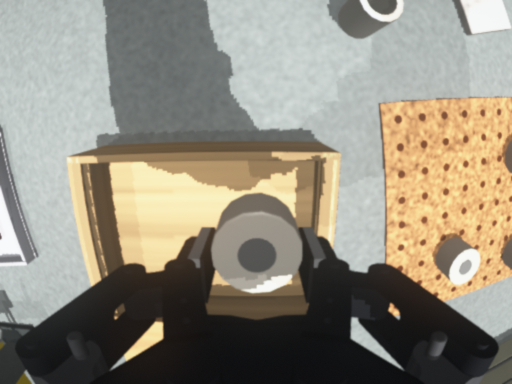

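Call:
play_rows(series=[[[0.001,0,0.03,0,0,0,1],[0.001,0,0.03,0,0,0,1],[0.001,0,0.02,0,0,0,1],[0,0,0.013,0,0,0,1],[0,0,0,0,0,0,1],[0,0,0,0,0,0,1]]])

```text
time: 15.57
tcp_pos: [0.4663, 0.0731, 0.0373]
ee_rot: [0.2, 3.135, 0.0]
ft_force: [0.1, 0.6, 0.0]
width: 0.0424
```

Call:
play_rows(series=[[[0,0,0.003,0,0,0,1],[0,0,0,0,0,0,0.35],[0,0,0,0,0,0,0.35],[0,0,0,0,0,0,0.35],[0,0,0,0,0,0,0.35]]])

```text
time: 15.98
tcp_pos: [0.4669, 0.0719, 0.0348]
ee_rot: [0.203, 3.133, -0.0]
ft_force: [0.3, -1.9, 3.0]
width: 0.0553
```

Run:
```python
from h import *
plan((.5745,.2763,.14),n=7,frm=((.467,.0715,.14),172.5))
plan(SL[2]+(.14,),n=7,frm=((.5745,.2763,.14),172.5))
```

```text
from [0.467  0.0715 0.14  ] psi 172.5 -> [0.5745 0.2763 0.14  ] 172.5: rows n=7: [-0.0114,0.0310,-0.0000,0,0,-0.0000]
from [0.5745 0.2763 0.14  ] psi 172.5 -> [0.53   0.0625 0.14  ] 172.5: rows n=7: [0.0023,-0.0311,-0.0000,0,0,-0.0000]
```

Call:
play_rows(series=[[[0,0,-0.02,0,0,0,0.35],[0,0,-0.04,0,0,0,0.35],[0,0,-0.04,0,0,0,0],[-0.0114,0.031,0,0,0,0,0],[-0.0114,0.031,0,0,0,0,0],[-0.0114,0.031,0,0,0,0,0],[-0.0114,0.031,0,0,0,0,0],[-0.0114,0.031,0,0,0,0,0],[-0.0114,0.031,0,0,0,0,0],[-0.0114,0.031,0,0,0,0,0],[0,0,0,0,0,0,0],[0,0,0,0,0,0,0]]])

```text
time: 16.98
tcp_pos: [0.5731, 0.2782, 0.133]
ee_rot: [-0.199, -3.134, 0.0]
ft_force: [-0.2, 0.1, 0.0]
width: 0.0859
```

```bash
python3 - <<'E'
from h import *
st=arm.state();print(st['tcp_pos'],psi(st))
blanks('wrist')
blanks('top',box=(.4,.6,-.1,.14),zlo=.03,zhi=.043)
plan((.5745,.2763,.0285),n=4)
E
ls pics|tail -3
```

```text
[0.5730829  0.27820226 0.13304683] 172.71963004845136
wrist [359.  56.] [0.4708 0.3721] r 0.0222 z 0.0365
wrist [255. 199.] [0.5748 0.2765] r 0.0219 z 0.0366
wrist [391. 206.] [0.5974 0.3916] r 0.0224 z 0.0366
top [232. 196.] [0.4637 0.0749] r 0.0218 z 0.039
from [0.5723 0.2762 0.1335] psi 172.6 -> [0.5745 0.2763 0.0285] 172.6: rows n=4: [-0.0005,0.0001,0.0262,0,0,-0.0000]
wrist0.png
wrist_13.22.png
wrist_16.98.png
```

Call:
play_rows(series=[[[-0.002,0,0.03,0,0,0,0],[0,0,0.03,0,0,0,0],[0,0,0.03,0,0,0,0],[0,0,0.014,0,0,0,0],[0,0,0,0,0,0,0],[0,0,0,0,0,0,1],[0,0,0,0,0,0,1],[0,0,0,0,0,0,1],[0,0,0,0,0,0,1],[0,0,0,0,0,0,1]]])

```text
time: 17.92
tcp_pos: [0.5767, 0.2765, 0.0327]
ee_rot: [0.204, 3.131, 0.002]
ft_force: [-0.3, -0.8, 6.9]
width: 0.0425
```

Call:
play_rows(series=[[[0,0,-0.03,0,0,0,1],[0,0,-0.04,0,0,0,1],[0,0,-0.03,0,0,0,1],[0.0023,-0.031,0,0,0,0,1],[0.0023,-0.031,0,0,0,0,1],[0.0023,-0.031,0,0,0,0,1],[0.0023,-0.031,0,0,0,0,1],[0.0023,-0.031,0,0,0,0,1],[0.0023,-0.031,0,0,0,0,1],[0.0023,-0.031,0,0,0,0,1],[0,0,0,0,0,0,1],[0,0,0,0,0,0,1]]])

```text
time: 18.92
tcp_pos: [0.5314, 0.0618, 0.1312]
ee_rot: [0.209, 3.133, 0.0]
ft_force: [-0.4, 1.4, -0.6]
width: 0.0423
```

Run:
```python
from h import *
st,p,d=snap('wrist','w8.png')
print(st['tcp_pos'],psi(st),st['width'],st['ft_force'])
plan(SL[2]+(.035,),n=4)
```

```text
[0.53141625 0.06183416 0.13116569] 172.38430412680978 0.04226015125522882 [-0.39036878  1.35561498 -0.63638677]
from [0.5316 0.0628 0.1311] psi 172.5 -> [0.53   0.0625 0.035 ] 172.5: rows n=4: [0.0004,-0.0001,0.0240,0,0,-0.0000]
```

View pics/w8.png

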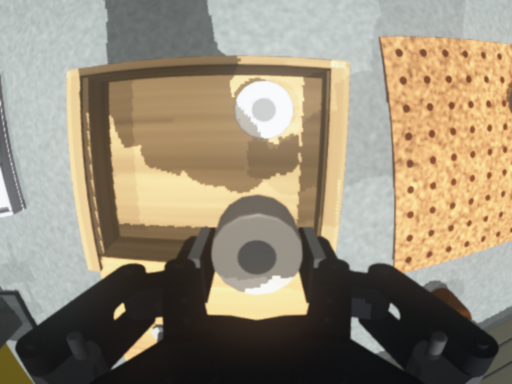

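First blank stands in the box at (264,110); second blank is above its slot.

Call:
play_rows(series=[[[0.001,0,0.03,0,0,0,1],[0.001,0,0.03,0,0,0,1],[0,0,0.025,0,0,0,1],[0,0,0.01,0,0,0,1],[0,0,0,0,0,0,1],[0,0,0,0,0,0,1],[0,0,0,0,0,0,0.35],[0,0,0,0,0,0,0.35],[0,0,0,0,0,0,0.35],[0,0,0,0,0,0,0.35]]])

```text
time: 19.8
tcp_pos: [0.53, 0.0637, 0.0358]
ee_rot: [0.203, 3.134, 0.0]
ft_force: [0.9, -0.3, 2.3]
width: 0.0558
```

Run:
```python
from h import *
plan((.5972,.3916,.14),n=9,frm=((.530,.0625,.14),172.5))
plan(SL[4]+(.14,),n=11,frm=((.5972,.3916,.14),172.5))
```

```text
from [0.53   0.0625 0.14  ] psi 172.5 -> [0.5972 0.3916 0.14  ] 172.5: rows n=9: [-0.0026,0.0372,-0.0000,0,0,-0.0000]
from [0.5972 0.3916 0.14  ] psi 172.5 -> [ 0.5186 -0.027   0.14  ] 172.5: rows n=11: [0.0021,-0.0387,-0.0000,0,0,-0.0000]
```

Call:
play_rows(series=[[[0,0,-0.025,0,0,0,0.35],[0,0,-0.04,0,0,0,0.35],[0,0,-0.04,0,0,0,0],[-0.0026,0.0372,0,0,0,0,0],[-0.0026,0.0372,0,0,0,0,0],[-0.0026,0.0372,0,0,0,0,0],[-0.0026,0.0372,0,0,0,0,0],[-0.0026,0.0372,0,0,0,0,0],[-0.0026,0.0372,0,0,0,0,0],[-0.0026,0.0372,0,0,0,0,0],[-0.0026,0.0372,0,0,0,0,0],[-0.0026,0.0372,0,0,0,0,0]]])

```text
time: 20.8
tcp_pos: [0.5957, 0.3944, 0.1401]
ee_rot: [-0.203, -3.135, -0.0]
ft_force: [0.1, -0.6, 0.2]
width: 0.0854
```

Call:
play_rows(series=[[[0,0,0,0,0,0,0],[0,0,0,0,0,0,0]]])

```text
time: 20.97
tcp_pos: [0.5952, 0.3946, 0.1389]
ee_rot: [-0.199, -3.134, 0.001]
ft_force: [-0.2, 0.3, 0.7]
width: 0.0855
```

```bash
python3 - <<'E'
from h import *
st=arm.state();print(st['tcp_pos'],psi(st))
blanks('wrist')
blanks('top',box=(.4,.6,-.1,.14),zlo=.03,zhi=.043)
plan((.597,.3916,.031),n=4)
E
ls pics|tail -2
```

```text
[0.5952058  0.39461574 0.13891929] 172.7515284951231
wrist [209.  45.] [0.4707 0.3725] r 0.0222 z 0.0366
wrist [255. 196.] [0.5969 0.3924] r 0.022 z 0.0366
top [236. 178.] [0.5265 0.0641] r 0.0216 z 0.0383
top [233. 196.] [0.4633 0.0754] r 0.0217 z 0.0382
from [0.5953 0.3921 0.1397] psi 172.6 -> [0.597  0.3916 0.031 ] 172.6: rows n=4: [-0.0004,-0.0001,0.0272,0,0,-0.0000]
wrist_16.98.png
wrist_20.97.png
```

Call:
play_rows(series=[[[-0.0015,0,0.03,0,0,0,0],[0,0,0.03,0,0,0,0],[0,0,0.03,0,0,0,0],[0,0,0.018,0,0,0,0],[0,0,0,0,0,0,0],[0,0,0,0,0,0,1],[0,0,0,0,0,0,1],[0,0,0,0,0,0,1],[0,0,0,0,0,0,1],[0,0,0,0,0,0,1]]])

```text
time: 21.9
tcp_pos: [0.599, 0.3928, 0.0352]
ee_rot: [0.204, 3.131, 0.003]
ft_force: [0.6, -1.9, 5.9]
width: 0.042
```

Call:
play_rows(series=[[[0,0,-0.03,0,0,0,1],[0,0,-0.04,0,0,0,1],[0,0,-0.03,0,0,0,1],[0.0021,-0.0387,0,0,0,0,1],[0.0021,-0.0387,0,0,0,0,1],[0.0021,-0.0387,0,0,0,0,1],[0.0021,-0.0387,0,0,0,0,1],[0.0021,-0.0387,0,0,0,0,1],[0.0021,-0.0387,0,0,0,0,1],[0.0021,-0.0387,0,0,0,0,1],[0.0021,-0.0387,0,0,0,0,1],[0.0021,-0.0387,0,0,0,0,1]]])

```text
time: 22.9
tcp_pos: [0.5332, 0.0477, 0.1333]
ee_rot: [0.203, 3.133, -0.0]
ft_force: [0.2, -0.0, -0.6]
width: 0.0423
```

Call:
play_rows(series=[[[0.0021,-0.0387,0,0,0,0,1],[0.0021,-0.0387,0,0,0,0,1],[0,0,0,0,0,0,1],[0,0,0,0,0,0,1]]])

```text
time: 23.23
tcp_pos: [0.5194, -0.029, 0.1332]
ee_rot: [0.211, 3.133, -0.0]
ft_force: [0.2, 1.2, -0.4]
width: 0.0425
```

Run:
```python
from h import *
st,p,d=snap('wrist','w9.png')
print(st['tcp_pos'],psi(st),st['width'],st['ft_force'])
plan(SL[4]+(.035,),n=4)
```

```text
[ 0.51940876 -0.02897466  0.13321536] 172.30892495661894 0.042522295651653795 [ 0.1544591   1.16378854 -0.3908411 ]
from [ 0.5196 -0.0276  0.1331] psi 172.4 -> [ 0.5186 -0.027   0.035 ] 172.4: rows n=4: [0.0003,0.0001,0.0245,0,0,-0.0000]
```

View pics/w9.png

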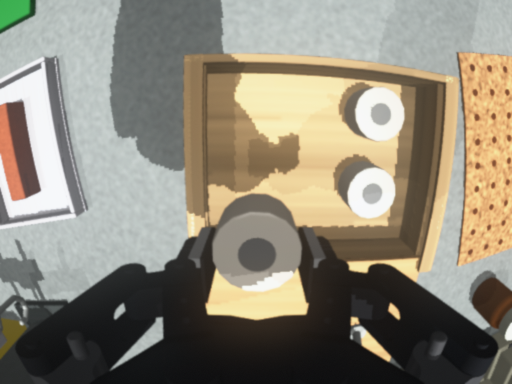

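Two blanks stand in the box at (380,113) and (372,192). The third is clear of the left wall; lowering it.

Call:
play_rows(series=[[[0.001,0,0.03,0,0,0,1],[0,0,0.03,0,0,0,1],[0,0,0.025,0,0,0,1],[0,0,0.01,0,0,0,1],[0,0,0,0,0,0,1],[0,0,0,0,0,0,1],[0,0,0,0,0,0,0.35],[0,0,0,0,0,0,0.35],[0,0,0,0,0,0,0.35],[0,0,0,0,0,0,0.35]]])

```text
time: 24.12
tcp_pos: [0.5192, -0.0255, 0.0381]
ee_rot: [0.201, 3.133, 0.003]
ft_force: [1.1, 5.9, 2.9]
width: 0.0552
```

Run:
```python
from h import *
plan((.4707,.3722,.145),n=11,frm=((.5186,-.027,.145),172.4))
plan(SL[3]+(.14,),n=11,frm=((.4707,.3722,.14),172.4))
```

```text
from [ 0.5186 -0.027   0.145 ] psi 172.4 -> [0.4707 0.3722 0.145 ] 172.4: rows n=11: [0.0091,0.0354,-0.0000,0,0,-0.0000]
from [0.4707 0.3722 0.14  ] psi 172.4 -> [ 0.455  -0.0185  0.14  ] 172.4: rows n=11: [-0.0033,-0.0354,-0.0000,0,0,-0.0000]
```

Call:
play_rows(series=[[[0,0.002,-0.025,0,0,0,0.4],[0,0,-0.04,0,0,0,0.4],[0,0,-0.04,0,0,0,0],[0.0091,0.0354,0,0,0,0,0],[0.0091,0.0354,0,0,0,0,0],[0.0091,0.0354,0,0,0,0,0],[0.0091,0.0354,0,0,0,0,0],[0.0091,0.0354,0,0,0,0,0],[0.0091,0.0354,0,0,0,0,0],[0.0091,0.0354,0,0,0,0,0],[0.0091,0.0354,0,0,0,0,0],[0.0091,0.0354,0,0,0,0,0]]])

```text
time: 25.12
tcp_pos: [0.4783, 0.3036, 0.1428]
ee_rot: [0.203, 3.134, -0.0]
ft_force: [0.5, 0.4, -0.0]
width: 0.0851
```

Call:
play_rows(series=[[[0.0091,0.0354,0,0,0,0,0],[0.0091,0.0354,0,0,0,0,0],[0,0,0,0,0,0,0],[0,0,0,0,0,0,0]]])

```text
time: 25.45
tcp_pos: [0.4692, 0.3762, 0.1422]
ee_rot: [0.198, 3.135, -0.001]
ft_force: [-0.0, 0.0, -0.4]
width: 0.0854
```

```bash
cat >> h.py <<'E'
def boxpose(n='top'):
    st=arm.state();p,d=eyes.camera(n);P=cloud(n,d,st);X,Y,Z=P[...,0],P[...,1],P[...,2]
    m=(Z>.062)&(Z<.075)&(X>.38)&(X<.60)&(Y>-.12)&(Y<.16)
    c,wh,a=rect(P[m]); print('wallrect',c,wh,a,m.sum())
    a=np.radians(a-90 if a>45 else a);ax=np.array([np.cos(a),np.sin(a)]);ay=np.array([-ax[1],ax[0]])
    Q=P[m][:,:2]; lx=Q@ax; ly=Q@ay
    cc=(np.percentile(lx,.5)+.0805)*ax+(np.percentile(ly,.5)+np.percentile(ly,99.5))/2*ay
    print('box centre',cc,'yaw',np.degrees(a));return cc,a
E
python3 - <<'E'
from h import *
st=arm.state();print(st['tcp_pos'],psi(st))
blanks('wrist')
blanks('top',box=(.4,.6,-.1,.14),zlo=.03,zhi=.043)
boxpose()
plan((.4705,.3722,.031),n=4)
E
```

```text
[0.46915393 0.37616767 0.14222886] 172.78192926717702
wrist [253. 194.] [0.4697 0.3723] r 0.0221 z 0.0366
top [236. 178.] [0.5266 0.0639] r 0.0221 z 0.0383
top [262. 181.] [ 0.515 -0.026] r 0.022 z 0.0386
top [233. 196.] [0.4635 0.0743] r 0.022 z 0.0392
wallrect (516.189453125, 21.890365600585938) (200.11758422851562, 190.97103881835938) 81.4303207397461 632
box centre [0.50158697 0.02406062] yaw -8.569679260253906
from [0.4698 0.3733 0.1423] psi 172.5 -> [0.4705 0.3722 0.031 ] 172.5: rows n=4: [-0.0002,-0.0002,0.0278,0,0,-0.0000]
```

Call:
play_rows(series=[[[0,-0.001,0.03,0,0,0,0],[0,0,0.03,0,0,0,0],[0,0,0.03,0,0,0,0],[0,0,0.02,0,0,0,0],[0,0,0,0,0,0,0],[0,0,0,0,0,0,1],[0,0,0,0,0,0,1],[0,0,0,0,0,0,1],[0,0,0,0,0,0,1],[0,0,0,0,0,0,1]]])

```text
time: 26.43
tcp_pos: [0.4713, 0.3738, 0.0347]
ee_rot: [0.204, 3.131, 0.003]
ft_force: [0.4, -1.2, 6.1]
width: 0.0424
```

Call:
play_rows(series=[[[0,0,-0.03,0,0,0,1],[0,0,-0.04,0,0,0,1],[0,0,-0.03,0,0,0,1],[-0.003,-0.035,0,0,0,0,1],[-0.003,-0.035,0,0,0,0,1],[-0.003,-0.035,0,0,0,0,1],[-0.003,-0.035,0,0,0,0,1],[-0.003,-0.035,0,0,0,0,1],[-0.003,-0.035,0,0,0,0,1],[-0.003,-0.035,0,0,0,0,1],[-0.003,-0.035,0,0,0,0,1],[-0.003,-0.035,0,0,0,0,1]]])

```text
time: 27.43
tcp_pos: [0.4557, 0.0559, 0.1334]
ee_rot: [0.203, 3.133, -0.0]
ft_force: [0.6, 0.3, -1.1]
width: 0.0428
```

Call:
play_rows(series=[[[-0.003,-0.035,0,0,0,0,1],[-0.003,-0.035,0,0,0,0,1],[0,0,0,0,0,0,1],[0,0,0,0,0,0,1]]])

```text
time: 27.77
tcp_pos: [0.4529, -0.0145, 0.1332]
ee_rot: [0.21, 3.133, -0.0]
ft_force: [-0.3, -0.0, -0.8]
width: 0.042
```

Run:
```python
from h import *
st,p,d=snap('wrist','w10.png')
print(st['tcp_pos'],psi(st),st['width'],st['ft_force'])
plan((.455,-.013,.035),n=4)
```

```text
[ 0.45293209 -0.01452276  0.1332332 ] 172.31949322895764 0.04195953714563319 [-0.34379135 -0.03165289 -0.76440676]
from [ 0.4527 -0.0133  0.133 ] psi 172.4 -> [ 0.455 -0.013  0.035] 172.4: rows n=4: [-0.0005,0.0002,0.0245,0,0,-0.0000]
```

View pics/w10.png

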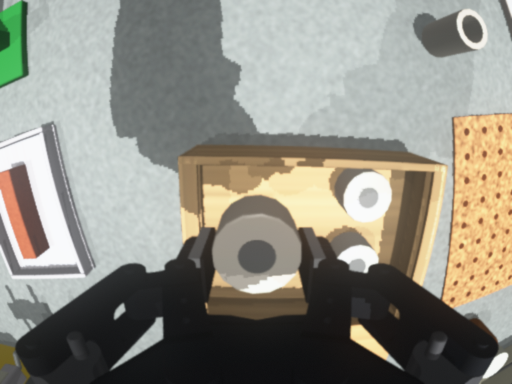

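Call:
play_rows(series=[[[-0.002,0,0.03,0,0,0,1],[0,0,0.03,0,0,0,1],[0,0,0.025,0,0,0,1],[0,0,0.01,0,0,0,1],[0,0,0,0,0,0,1],[0,0,0,0,0,0,1],[0,0,0,0,0,0,0.38],[0,0,0,0,0,0,0.38],[0,0,0,0,0,0,0.38],[0,0,0,0,0,0,0.38]]])

```text
time: 28.65
tcp_pos: [0.4548, -0.0128, 0.0377]
ee_rot: [0.203, 3.134, -0.0]
ft_force: [-0.4, -0.2, -0.3]
width: 0.0527
```

Call:
play_rows(series=[[[0,0,-0.02,0,0,0,0.38],[0,0,-0.04,0,0,0,0.38],[0,0,-0.04,0,0,0,0.38],[0.003,0.01,-0.04,0,0,0,0],[0.005,0.02,-0.04,0,0,0,0],[0,0.01,-0.03,0,0,0,0],[0,0,0,0,0,0,0],[0,0,0,0,0,0,0]]])

```text
time: 29.32
tcp_pos: [0.4532, 0.0264, 0.2465]
ee_rot: [0.202, 3.13, -0.001]
ft_force: [-0.6, -0.3, -1.0]
width: 0.0851
```

Run:
```python
from h import *
st,p,d=snap('wrist','w11.png')
print(st['tcp_pos'],psi(st))
boxpose('wrist');boxpose('top')
blanks('top',box=(.4,.6,-.1,.14),zlo=.03,zhi=.043)
for n in('top','scene'):
    P=cloud(n,eyes.camera(n)[1]);X,Y,Z=P[...,0],P[...,1],P[...,2]
    m=(Z>.095)&(Z<.13)&(X>.58)&(X<.75)&(Y>-.08)&(Y<.08)
    Q=P[m];print('bail',n,len(Q),rect(Q),Q[:,2].max())
```

```text
[0.45321069 0.0264318  0.24646939] 172.62721032404252
wallrect (517.3870239257812, 21.784889221191406) (200.91989135742188, 191.2753143310547) 81.43359375 4128
box centre [0.50283914 0.02390839] yaw -8.56640625
wallrect (515.1627197265625, 21.95526123046875) (200.10342407226562, 187.47779846191406) 81.28654479980469 290
box centre [0.50211209 0.02401464] yaw -8.713455200195312
bail top 58 ((643.2100830078125, 2.184478759765625), (78.29749298095703, 8.750839233398438), 82.98748779296875) 0.12922236961918854
bail scene 46 ((645.3034057617188, 3.5947265625), (76.25463104248047, 11.220739364624023), 81.08543395996094) 0.12153442968158079
```

View pics/w11.png

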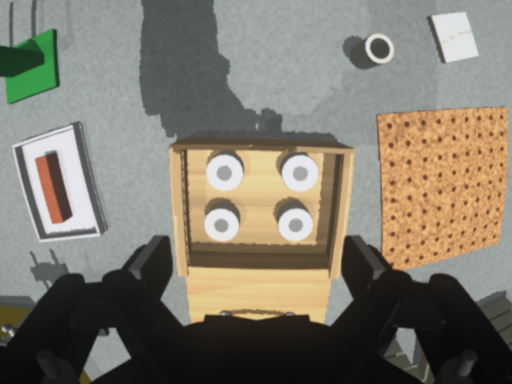

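All four blanks stand in one layer inside the box at (224,172), (300,173), (222,225) and (296,224), and the bar is still in the tray. Next I turn the jaws along the box's x to pinch the bail.

Call:
play_rows(series=[[[0,0,0,0,0,0.1224,0],[0,0,0,0,0,0.1224,0],[0,0,0,0,0,0.1224,0],[0,0,0,0,0,0.1224,0],[0,0,0,0,0,0.1224,0],[0,0,0,0,0,0.1224,0],[0,0,0,0,0,0.1224,0],[0,0,0,0,0,0.1224,0],[0,0,0,0,0,0.1224,0],[0,0,0,0,0,0.1224,0],[0,0,0,0,0,0.1224,0],[0,0,0,0,0,0.1224,0]]])

```text
time: 30.62
tcp_pos: [0.4514, 0.0259, 0.2433]
ee_rot: [-2.258, -2.182, 0.002]
ft_force: [0.3, -0.1, -0.1]
width: 0.0855
```

Call:
play_rows(series=[[[0,0,0,0,0,0.1224,0],[0,0,0,0,0,0,0],[0,0,0,0,0,0,0]]])

```text
time: 30.87
tcp_pos: [0.4515, 0.026, 0.2436]
ee_rot: [-2.378, -2.051, 0.002]
ft_force: [0.2, 0.8, 0.7]
width: 0.0855
```

Run:
```python
from h import *
st=arm.state()
print(st['tcp_pos'],psi(st))
plan((.644,.003,.18),n=7)
```

```text
[0.45152993 0.02598584 0.24356915] 81.56237808560647
from [0.4515 0.026  0.2436] psi 81.6 -> [0.644 0.003 0.18 ] 81.6: rows n=7: [0.0008,0.0277,0.0091,0,0,-0.0000]
```

Call:
play_rows(series=[[[0.001,0.0277,0.009,0,0,0,0],[0.001,0.0277,0.009,0,0,0,0],[0.001,0.0277,0.009,0,0,0,0],[0.001,0.0277,0.009,0,0,0,0],[0.001,0.0277,0.009,0,0,0,0],[0.001,0.0277,0.009,0,0,0,0],[0,0.0277,0.009,0,0,0,0],[0,0,0,0,0,0,0],[0,0,0,0,0,0,0]]])

```text
time: 31.62
tcp_pos: [0.6445, 0.0027, 0.1788]
ee_rot: [-2.378, -2.049, 0.004]
ft_force: [-0.3, 0.5, -0.0]
width: 0.0855
```

Run:
```python
from h import *
st,p,d=snap('wrist','w12.png')
print(st['tcp_pos'],psi(st))
P=cloud('wrist',d,st);X,Y,Z=P[...,0],P[...,1],P[...,2]
m=(Z>.095)&(Z<.13)&(X>.58)&(X<.72)&(Y>-.06)&(Y<.06)
Q=P[m];print('bail',len(Q),rect(Q) if len(Q) else '')
```

```text
[0.64452819 0.00272496 0.17879249] 81.51330163919965
bail 1146 ((645.0000610351562, 3.2778663635253906), (75.95475006103516, 7.849738121032715), 81.78453063964844)
```

View pics/w12.png

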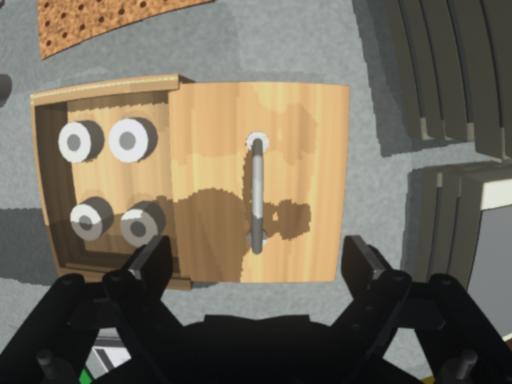

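The bail shows at (257,195), centred between the jaws.

Call:
play_rows(series=[[[0,0,0.025,0,0,0,0],[0,0,0.025,0,0,0,0],[0,0,0.01,0,0,0,0],[0,0,0,0,0,0,0],[0,0,0,0,0,0,1],[0,0,0,0,0,0,1],[0,0,0,0,0,0,1],[0,0,0,0,0,0,1],[0,0,0,0,0,0,1],[0,0,0,0,0,0,1],[0,0,0,0,0,0,1]]], squeeze=25)

```text
time: 32.58
tcp_pos: [0.6448, 0.003, 0.1219]
ee_rot: [2.381, 2.048, 0.001]
ft_force: [0.0, -0.1, 2.2]
width: 0.007
```

Run:
```python
from h import *
st=arm.state()
print(st['tcp_pos'],psi(st),st['width'],st['ft_force'])
plan((.5045,.0240,st['tcp_pos'][2]),n=12)
```

```text
[0.64476367 0.00304536 0.12188229] 81.39441911619674 0.006995008986781967 [ 0.02649294 -0.07329774  2.24286962]
from [0.6448 0.003  0.1219] psi 81.4 -> [0.5045 0.024  0.1219] 81.4: rows n=12: [-0.0000,-0.0118,-0.0000,0,0,-0.0000]
```

Call:
play_rows(series=[[[0,-0.012,0,0,0,0,1],[0,-0.012,0,0,0,0,1],[0,-0.012,0,0,0,0,1],[0,-0.012,0,0,0,0,1],[0,-0.012,0,0,0,0,1],[0,-0.012,0,0,0,0,1],[0,-0.012,0,0,0,0,1],[0,-0.012,0,0,0,0,1],[0,-0.012,0,0,0,0,1],[0,-0.012,0,0,0,0,1],[0,-0.012,0,0,0,0,1]]])

```text
time: 33.5
tcp_pos: [0.5144, 0.023, 0.1219]
ee_rot: [2.381, 2.048, 0.003]
ft_force: [0.8, 2.0, 1.7]
width: 0.0066
```

Call:
play_rows(series=[[[0,-0.005,0,0,0,0,1],[0,-0.003,0,0,0,0,1],[0,-0.002,0,0,0,0,1],[0,0,0,0,0,0,1],[0,0,0,0,0,0,1]]])

```text
time: 33.92
tcp_pos: [0.5046, 0.0245, 0.1218]
ee_rot: [2.382, 2.049, 0.001]
ft_force: [-0.8, 2.2, 6.7]
width: 0.0071
```

Run:
```python
from h import *
st,p,d=snap('wrist','w13.png')
st,p,d=snap('scene')
cv2.imwrite('pics/s13.png',cv2.resize(p[130:330,100:380],None,fx=2.5,fy=2.5))
print(st['tcp_pos'],psi(st),st['width'],st['ft_force'])
```

```text
[0.50467087 0.02445561 0.12179044] 81.40306840514904 0.006874922146229251 [-0.9770899   1.97936102  6.35733554]
```

View pics/s13.png

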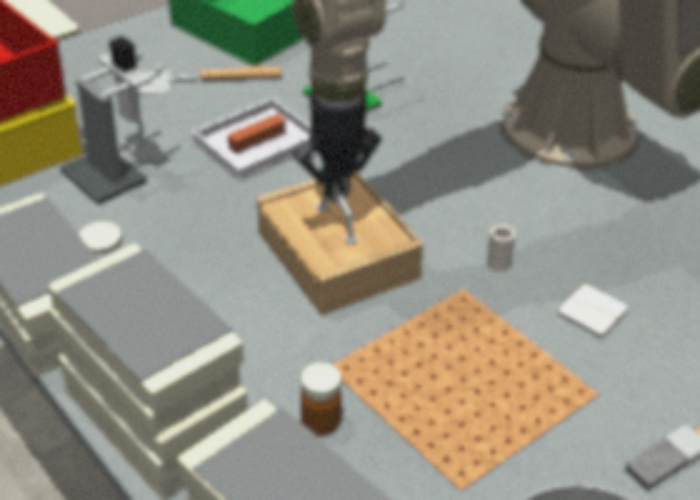

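View pics/w13.png

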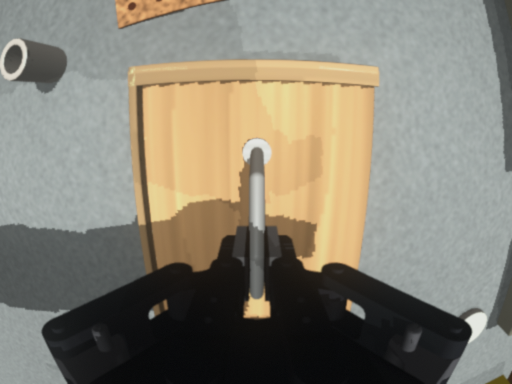

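The lid looks nearly shut, with a thin dark line at the left edge (138,190). Pushing a few mm more to be sure.

Call:
play_rows(series=[[[0,-0.002,0,0,0,0,1],[0,-0.002,0,0,0,0,1],[0,-0.002,0,0,0,0,1],[0,0,0,0,0,0,1],[0,0,0,0,0,0,1]]])

```text
time: 34.43
tcp_pos: [0.4999, 0.0248, 0.1218]
ee_rot: [2.38, 2.047, 0.003]
ft_force: [5.2, 1.0, 2.8]
width: 0.0067
```

The force rose to 5 N, so the lid is at its stop. Release and look.

Call:
play_rows(series=[[[0,0,0,0,0,0,0.5],[0,0,0,0,0,0,0.5],[0,0,0,0,0,0,0.5],[0,0,0,0,0,0,0.5],[0,0,-0.03,0,0,0,0.5],[0,0,-0.04,0,0,0,0.5],[0,0,-0.04,0,0,0,0],[0,0,0,0,0,0,0],[0,0,0,0,0,0,0]]])

```text
time: 35.18
tcp_pos: [0.4995, 0.025, 0.2338]
ee_rot: [2.379, 2.046, 0.005]
ft_force: [-0.7, 0.2, -0.7]
width: 0.0772
```

```bash
cat >> h.py <<'E'
def bail(n,c=(.5,.024),r=.09):
    st=arm.state();p,d=eyes.camera(n);P=cloud(n,d,st);X,Y,Z=P[...,0],P[...,1],P[...,2]
    m=(Z>.095)&(Z<.13)&(np.abs(X-c[0])<r)&(np.abs(Y-c[1])<r)
    if m.sum()>5: print('bail',n,m.sum(),rect(P[m]),P[m][:,2].max())
E
python3 - <<'E'
from h import *
st,p,d=snap('wrist','w14.png')
print(st['tcp_pos'],psi(st))
bail('wrist');bail('top');bail('scene')
for n in('wrist','top'):
    st=arm.state();d=eyes.camera(n)[1];P=cloud(n,d,st);X,Y,Z=P[...,0],P[...,1],P[...,2]
    m=(Z>.05)&(Z<.075)&(X>.38)&(X<.64)&(Y>-.12)&(Y<.16); print(n,rect(P[m]))
E
```

```text
[0.49947357 0.02502239 0.23378283] 81.39458261317208
bail wrist 798 ((500.8783874511719, 25.231103897094727), (76.06920623779297, 7.894319534301758), 81.33360290527344) 0.12327182154261648
bail scene 46 ((502.47869873046875, 28.233341217041016), (75.0039291381836, 10.032827377319336), 83.22093963623047) 0.12135632073839941
wrist ((500.74822998046875, 23.429359436035156), (201.26162719726562, 161.46043395996094), 81.41056060791016)
top ((498.6748046875, 24.05974578857422), (200.11119079589844, 159.36807250976562), 81.23133850097656)
```

View pics/w14.png

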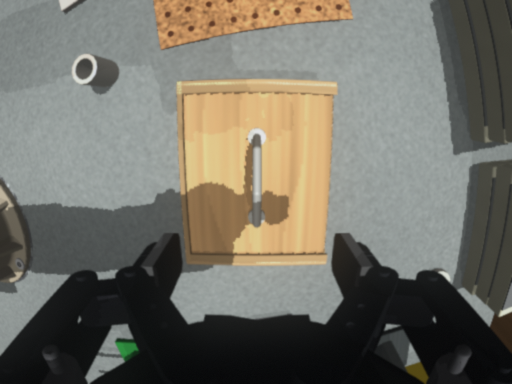

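The lid is shut: the outline is 161×201 mm and the bail is centred at (257,180). Next is the scale; turning back to ψ=180.

Call:
play_rows(series=[[[0,0,-0.01,0,0,-0.123,0],[0,0,-0.01,0,0,-0.123,0],[0,0,-0.01,0,0,-0.123,0],[0,0,-0.01,0,0,-0.123,0],[0,0,-0.01,0,0,-0.123,0],[0,0,-0.01,0,0,-0.123,0],[0,0,-0.01,0,0,-0.123,0],[0,0,-0.01,0,0,-0.123,0],[0,0,-0.01,0,0,-0.123,0],[0,0,-0.01,0,0,-0.123,0],[0,0,-0.01,0,0,-0.123,0],[0,0,-0.01,0,0,-0.123,0]]])

```text
time: 36.48
tcp_pos: [0.4978, 0.0253, 0.3507]
ee_rot: [-0.374, -3.117, 0.0]
ft_force: [-0.4, 0.1, 0.3]
width: 0.0855
```

Call:
play_rows(series=[[[0,0,0,0,0,-0.123,0],[0,0,0,0,0,-0.122,0],[0,-0.036,0,0,0,0,0],[0,-0.036,0,0,0,0,0],[0,-0.036,0,0,0,0,0],[0,-0.036,0,0,0,0,0],[0,-0.036,0,0,0,0,0],[0,-0.036,0,0,0,0,0],[0,-0.036,0,0,0,0,0],[0,-0.036,0,0,0,0,0],[0,-0.036,0,0,0,0,0],[0,-0.036,0,0,0,0,0]]])

```text
time: 37.48
tcp_pos: [0.4976, -0.3364, 0.3502]
ee_rot: [-0.0, -3.14, -0.002]
ft_force: [-0.3, -0.3, -0.4]
width: 0.0853
```

Call:
play_rows(series=[[[0,0,0,0,0,0,0],[0,0,0,0,0,0,0]]])

```text
time: 37.65
tcp_pos: [0.4975, -0.3365, 0.3491]
ee_rot: [-0.005, -3.139, -0.004]
ft_force: [-0.1, 0.5, -0.5]
width: 0.0855
```

Run:
```python
from h import *
st,p,d=snap('wrist','w15.png')
print(st['tcp_pos'],psi(st),st['joints'])
P=cloud('wrist',d,st);X,Y,Z=P[...,0],P[...,1],P[...,2]
reg=(X>.5)&(X<.8)&(Y>-.5)&(Y<-.2)
for lo,hi in((.205,.24),(.172,.184),(.155,.171),(.0,.03),(-.01,-.0)):
    m=reg&(Z>lo)&(Z<hi)
    if m.sum()>5: print(lo,hi,m.sum(),rect(P[m]),np.median(P[m],0))
for l in('scale','hanger'):
    for r in nets.cut_out(l,'wrist'): print(l,r['confidence'],r['xy'])
```

```text
[ 0.49749736 -0.33654802  0.34906323] 179.80684353045666 [-7.28379579e-01  3.69727667e-01  3.70943295e-01  1.57558057e+00
  5.08519835e-05 -7.25005283e-01]
0.205 0.24 924 ((623.5133056640625, -343.34173583984375), (26.66475486755371, 36.227413177490234), 2.9236233234405518) [ 0.61727097 -0.34375982  0.22215974]
0.172 0.184 1565 ((631.3445434570312, -373.7275695800781), (97.229736328125, 165.48992919921875), 16.814857482910156) [ 0.61774196 -0.34678643  0.17856395]
0.155 0.171 976 ((643.5257568359375, -383.9700622558594), (111.73265075683594, 162.02755737304688), 10.863099098205566) [ 0.66174423 -0.34120286  0.16711049]
0.0 0.03 16731 ((649.9603271484375, -350.00860595703125), (299.9500427246094, 299.9023132324219), 89.99800872802734) [ 0.59979721 -0.33423893  0.00123224]
-0.01 -0.0 3000 ((650.046142578125, -350.235107421875), (299.881591796875, 299.5555419921875), 89.86756896972656) [ 5.82168501e-01 -3.35737676e-01 -3.73913471e-04]
scale 0.67 [249.8, 283.6]
hanger 0.92 [284.4, 16.9]
hanger 0.63 [267.4, 256.7]
```

View pics/w15.png

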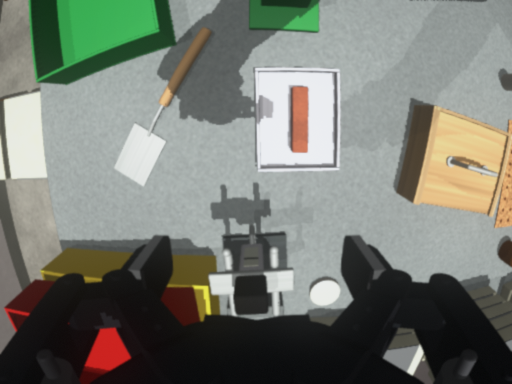

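Run:
```python
from h import *
st,p,d=snap('wrist')
for n in('wrist','top'):
    st=arm.state();d=eyes.camera(n)[1]
    P=cloud(n,d,st);X,Y,Z=P[...,0],P[...,1],P[...,2]
    reg=(X>.6)&(X<.66)&(Y>-.42)&(Y<-.27)
    m=reg&(Z>.173)&(Z<.184)
    if m.sum()>5:print(n,'crosshead',m.sum(),rect(P[m]))
    m=(X>.55)&(X<.74)&(Y>-.42)&(Y<-.27)&(Z>.163)&(Z<.1725)
    for s in(1,-1):
        q=P[m&((Y+.343)*s>.012)&((Y+.343)*s<.05)]
        if len(q)>10: print(n,'prong',s,len(q),rect(q))
    m=(X>.5)&(X<.8)&(Y>-.45)&(Y<-.25)&(Z>.006)&(Z<.03)
    if m.sum()>10: print(n,'base',rect(P[m]))
p=eyes.camera('wrist')[0]
cv2.imwrite('pics/w16.png',cv2.resize(p[170:330,180:340],None,fx=3.5,fy=3.5,interpolation=cv2.INTER_CUBIC))
plan((.6235,-.3435,.29),182.5,n=4)
```

```text
wrist crosshead 1349 ((623.9866943359375, -343.62310791015625), (30.93281364440918, 99.75444030761719), 3.5087718963623047)
wrist prong 1 450 ((633.211669921875, -315.96917724609375), (31.498516082763672, 109.72015380859375), 87.05792999267578)
wrist prong -1 292 ((635.5172729492188, -369.2222900390625), (106.86434936523438, 35.64458465576172), 13.472210884094238)
wrist base ((654.2320556640625, -344.8077087402344), (148.93153381347656, 355.3793029785156), 57.299625396728516)
top crosshead 178 ((632.24267578125, -341.2393493652344), (49.12147903442383, 100.1947021484375), 4.0334577560424805)
top prong 1 93 ((631.6607055664062, -310.7219543457031), (31.531017303466797, 106.0401840209961), 84.21756744384766)
top prong -1 71 ((636.2328491210938, -368.17742919921875), (101.77164459228516, 18.07721710205078), 3.731741189956665)
top base ((649.1777954101562, -351.0128479003906), (197.916015625, 299.30902099609375), 89.47844696044922)
from [ 0.4984 -0.3335  0.3519] psi -179.9 -> [ 0.6235 -0.3435  0.29  ] 182.5: rows n=4: [-0.0312,-0.0031,0.0155,0,0,-0.0105]
```

View pics/w16.png

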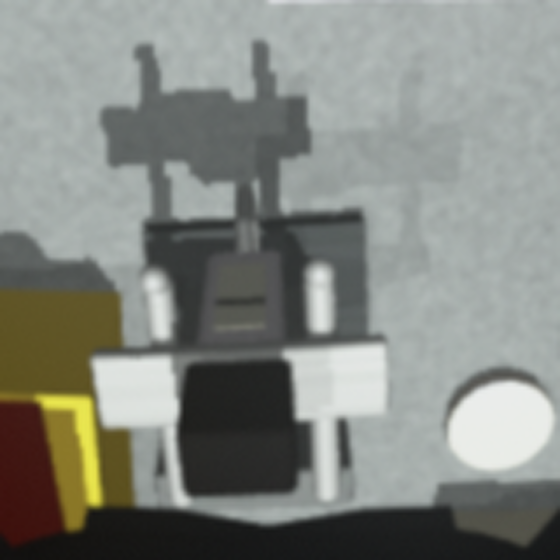

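Run:
```python
from h import *
for n in('top','wrist'):
    st=arm.state();P=cloud(n,eyes.camera(n)[1],st);X,Y,Z=P[...,0],P[...,1],P[...,2]
    m=(Z>.06)&(Y<-.36)&(X>.6)&(Y>-.7)&~((X<.72)&(Y>-.40))&(X<.95)
    for lo,hi in((.06,.13),(.13,.25),(.25,.4)):
        q=P[m&(Z>lo)&(Z<hi)]
        if len(q):print(n,lo,len(q),'xmin',np.percentile(q[:,0],1),'ymax',np.percentile(q[:,1],99),'zmax',q[:,2].max())
plan((.6235,-.3435,.29),183.3,n=4)
```

```text
top 0.06 4951 xmin 0.6789413549335344 ymax -0.40940226122376533 zmax 0.1299441358164517
top 0.13 1880 xmin 0.6823310044521305 ymax -0.41828161216545057 zmax 0.20882785892231204
wrist 0.06 3494 xmin 0.6795850711935878 ymax -0.4101595090111639 zmax 0.1299727522950757
wrist 0.13 922 xmin 0.6825382037664983 ymax -0.43052706245461037 zmax 0.20181378174012954
from [ 0.4984 -0.3339  0.3518] psi -179.9 -> [ 0.6235 -0.3435  0.29  ] 183.3: rows n=4: [-0.0312,-0.0031,0.0155,0,0,-0.0141]
```

Call:
play_rows(series=[[[-0.031,-0.003,0.018,0,0,-0.0145,0],[-0.031,-0.003,0.018,0,0,-0.0145,0],[-0.031,-0.003,0.018,0,0,-0.0145,0],[-0.031,-0.003,0.018,0,0,-0.0145,0],[0,0,0,0,0,0,0],[0,0,0,0,0,0,0],[0,0,0,0,0,0,0]]])

```text
time: 38.68
tcp_pos: [0.6222, -0.3436, 0.2794]
ee_rot: [0.092, -3.14, -0.0]
ft_force: [-0.4, -0.0, 0.5]
width: 0.085
```

Run:
```python
from h import *
st,p,d=snap('wrist','w17.png')
print(st['tcp_pos'],psi(st))
P=cloud('wrist',d,st);X,Y,Z=P[...,0],P[...,1],P[...,2]
for lo,hi in((.205,.24),(.173,.184)):
    m=(X>.58)&(X<.66)&(Y>-.42)&(Y<-.27)&(Z>lo)&(Z<hi)
    if m.sum()>5:print(m.sum(),rect(P[m]))
plan((.624,-.3435,.2045),183.3,n=4)
```

```text
[ 0.62217778 -0.34360312  0.27944962] -176.64553356572532
2275 ((623.7888793945312, -343.2087097167969), (26.493356704711914, 35.93339538574219), 2.828011989593506)
3046 ((608.4517822265625, -344.5577087402344), (60.552425384521484, 100.24723052978516), 3.943585157394409)
from [ 0.622  -0.344   0.2809] psi -176.7 -> [ 0.624  -0.3435  0.2045] 183.3: rows n=4: [-0.0005,0.0001,0.0191,0,0,0.0001]
```

View pics/w17.png

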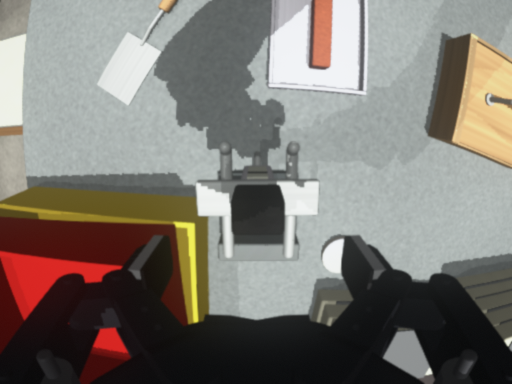

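The black grip is at (257,213), centred between the jaws over the grey hanger. The thin disc is at (335,255) and will stay clear.

Call:
play_rows(series=[[[-0.002,0,0.03,0,0,0,0],[0,0,0.025,0,0,0,0],[0,0,0.015,0,0,0,0],[0,0,0.006,0,0,0,0],[0,0,0,0,0,0,0],[0,0,0,0,0,0,1],[0,0,0,0,0,0,1],[0,0,0,0,0,0,1],[0,0,0,0,0,0,1],[0,0,0,0,0,0,1],[0,0,0,0,0,0,1],[0,0,0,0,0,0,1]]], squeeze=80)

```text
time: 39.73
tcp_pos: [0.625, -0.3444, 0.2051]
ee_rot: [-0.091, 3.138, -0.003]
ft_force: [0.0, -0.1, 5.9]
width: 0.0353
```

Run:
```python
from h import *
st=arm.state();print(st['tcp_pos'],psi(st),st['width'],st['ft_force'],st['torque'])
```

```text
[ 0.62501252 -0.34437555  0.20507002] -176.67735378094733 0.03529113992748581 [ 0.03990656 -0.12373253  5.91184682] [0.11849596 0.10448555 0.00381053]
```

Call:
play_rows(series=[[[0,0,-0.012,0,0,0,1],[0,0,-0.012,0,0,0,1],[0,0,-0.006,0,0,0,1],[0,0,0,0,0,0,1],[0.02,0,0,0,0,0,1],[0.025,0,0,0,0,0,1],[0.025,0,0,0,0,0,1],[0.025,0,0,0,0,0,1],[0.02,0,-0.02,0,0,0,1],[0,0,-0.03,0,0,0,1],[0,0,-0.03,0,0,0,1],[0,0,0,0,0,0,1]]])

```text
time: 40.73
tcp_pos: [0.5103, -0.3518, 0.3192]
ee_rot: [-0.09, 3.134, -0.009]
ft_force: [0.3, 0.1, -0.5]
width: 0.0351
```

Run:
```python
from h import *
st,p,d=snap('wrist','w18.png');
st,p,d=snap('scene');cv2.imwrite('pics/s18.png',cv2.resize(p[80:280,100:380],None,fx=2.5,fy=2.5))
print(st['tcp_pos'],psi(st),st['width'],st['ft_force'])
```

```text
[ 0.510359   -0.35163127  0.31648219] -176.6971210970551 0.03490507091809859 [ 0.12969469  0.31659107 -1.63387713]
```

View pics/w18.png

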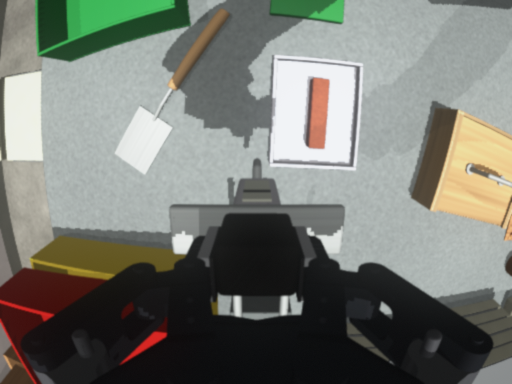

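View pics/s18.png

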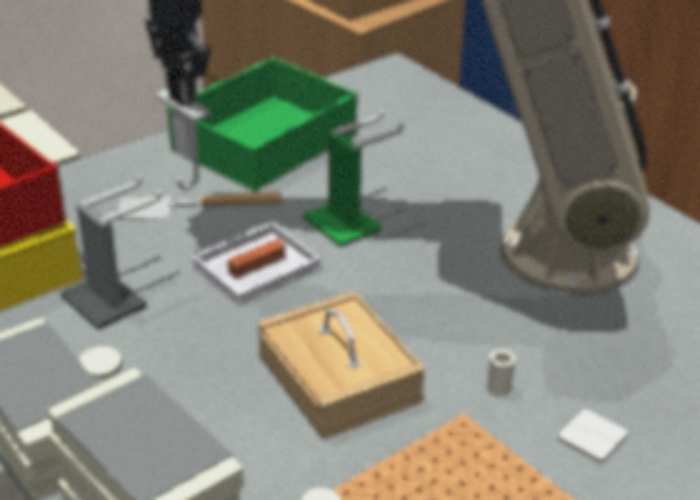

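The scale is held, with the hook (258,165) below the cross-head, and the tray and box are undisturbed. Planning the hook approach.

Run:
```python
from h import *
st=arm.state();p=st['tcp_pos'];print(p)
plan((.4374,.0349,.317),n=12,frm=(p,171.4))
plan((.4374,.0349,.317),n=11,frm=(p,171.4))
```

```text
[ 0.50995825 -0.35110255  0.3140499 ]
from [ 0.51   -0.3511  0.314 ] psi 171.4 -> [0.4374 0.0349 0.317 ] 171.4: rows n=12: [0.0108,0.0309,-0.0002,0,0,-0.0000]
from [ 0.51   -0.3511  0.314 ] psi 171.4 -> [0.4374 0.0349 0.317 ] 171.4: rows n=11: [0.0118,0.0337,-0.0003,0,0,-0.0000]
```

Call:
play_rows(series=[[[0,0,0,0,0,0.052,1],[0,0,0,0,0,0.052,1],[0,0,0,0,0,0.052,1],[0,0,0,0,0,0.052,1],[0.0081,0.0232,0,0,0,0,1],[0.0081,0.0232,0,0,0,0,1],[0.0081,0.0232,0,0,0,0,1],[0.0081,0.0232,0,0,0,0,1],[0.0081,0.0232,0,0,0,0,1],[0.0081,0.0232,0,0,0,0,1],[0.0081,0.0232,0,0,0,0,1],[0.0081,0.0232,0,0,0,0,1]]])

```text
time: 41.83
tcp_pos: [0.4722, -0.1558, 0.3109]
ee_rot: [-0.235, -3.129, -0.002]
ft_force: [-0.4, 0.5, -0.6]
width: 0.0347
```

Call:
play_rows(series=[[[0.0081,0.0232,0,0,0,0,1],[0.0081,0.0232,0,0,0,0,1],[0.0081,0.0232,0,0,0,0,1],[0.0081,0.0232,0,0,0,0,1],[0.0081,0.0232,0,0,0,0,1],[0.0081,0.0232,0,0,0,0,1],[0.0081,0.0232,0,0,0,0,1],[0.0081,0.0232,0,0,0,0,1],[0,0,0,0,0,0,1],[0,0,0,0,0,0,1],[0,0,0,0,0,0,1]]])

```text
time: 42.75
tcp_pos: [0.4365, 0.0358, 0.312]
ee_rot: [-0.234, -3.131, 0.001]
ft_force: [0.3, -0.0, -1.3]
width: 0.0354
```

Run:
```python
from h import *
st,p,d=snap('wrist','w19.png');
print(st['tcp_pos'],psi(st),st['width'],st['ft_force'])
bail('wrist');bail('top');bail('scene')
st,p,d=snap('scene');cv2.imwrite('pics/s19.png',cv2.resize(p[130:290,150:330],None,fx=3.5,fy=3.5,interpolation=cv2.INTER_CUBIC))
P=cloud('scene',d)
for r in nets.mark_of('hook_seat','scene')[:2]:
    u,v=np.round(r['xy']).astype(int);print(r,P[v,u])
plan((.4374,.0349,.257),171.4,n=3)
```

```text
[0.43649205 0.03582221 0.3119591 ] 171.4509790669833 0.03540106914022039 [ 0.25625772 -0.0479295  -1.2670856 ]
bail scene 44 ((502.39251708984375, 28.58599090576172), (75.51728820800781, 10.20842170715332), 83.20807647705078) 0.12091940637956866
{'xy': [253.3, 193.7], 'confidence': 0.37} [ 0.31060216 -0.10745963  0.00285101]
from [0.437  0.0351 0.3131] psi 171.3 -> [0.4374 0.0349 0.257 ] 171.4: rows n=3: [-0.0001,-0.0001,0.0187,0,0,-0.0004]
```

View pics/s19.png

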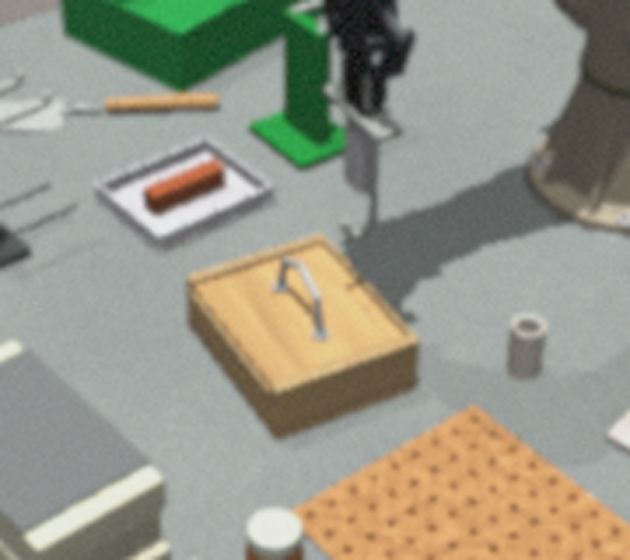

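View pics/w19.png

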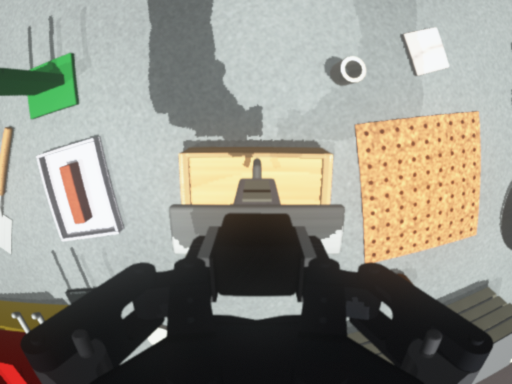

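In the scene the hook's open tip, at (350,230) in the crop, faces the bail at (305,285). Lowering to hook height.

Call:
play_rows(series=[[[0,0,0.02,0,0,0,1],[0,0,0.02,0,0,0,1],[0,0,0.01,0,0,0,1],[0,0,0.005,0,0,0,1],[0,0,0,0,0,0,1],[0,0,0,0,0,0,1]]])

```text
time: 43.55
tcp_pos: [0.4371, 0.0356, 0.2588]
ee_rot: [0.236, 3.132, -0.0]
ft_force: [0.2, -0.9, -0.7]
width: 0.0348
```

Run:
```python
from h import *
st,p,d=snap('scene');cv2.imwrite('pics/s20.png',cv2.resize(p[170:270,190:310],None,fx=5,fy=5,interpolation=cv2.INTER_CUBIC))
print(st['tcp_pos'],psi(st))
P=cloud('scene',d);X,Y,Z=P[...,0],P[...,1],P[...,2]
m=(abs(X-.437)<.04)&(abs(Y-.035)<.05)&(Z>.072)&(Z<.25)
for z in np.arange(.075,.24,.01):
    q=P[m&(Z>=z)&(Z<z+.01)]
    if len(q): print(round(z,3),len(q),q.mean(0).round(4),q.min(0).round(3),q.max(0).round(3))
```

```text
[0.43708568 0.03562159 0.2587825 ] 171.39168719558384
0.075 13 [0.4378 0.0373 0.0822] [0.426 0.03  0.078] [0.449 0.042 0.085]
0.085 10 [0.4417 0.0382 0.0899] [0.425 0.031 0.085] [0.455 0.047 0.095]
0.095 10 [0.4363 0.0401 0.0998] [0.423 0.033 0.096] [0.458 0.045 0.104]
0.105 4 [0.4258 0.0418 0.1114] [0.423 0.037 0.108] [0.429 0.044 0.114]
0.115 8 [0.422  0.041  0.1191] [0.417 0.037 0.115] [0.426 0.046 0.124]
0.125 3 [0.4238 0.0425 0.1297] [0.418 0.042 0.127] [0.43  0.044 0.133]
0.135 5 [0.4392 0.0454 0.141 ] [0.425 0.039 0.137] [0.448 0.048 0.144]
0.145 24 [0.4432 0.0453 0.1504] [0.426 0.021 0.145] [0.454 0.057 0.155]
0.155 24 [0.4427 0.0447 0.1605] [0.429 0.02  0.155] [0.453 0.057 0.165]
0.165 23 [0.4445 0.045  0.1711] [0.43  0.021 0.166] [0.456 0.057 0.175]
0.175 25 [0.4432 0.0449 0.1806] [0.429 0.02  0.176] [0.452 0.058 0.185]
0.185 21 [0.4424 0.0443 0.1903] [0.43  0.022 0.185] [0.452 0.054 0.195]
0.195 20 [0.4464 0.0411 0.2002] [0.435 0.022 0.195] [0.452 0.057 0.204]
0.205 13 [0.4475 0.0404 0.2094] [0.445 0.024 0.205] [0.451 0.056 0.214]
0.215 13 [0.4483 0.0465 0.2202] [0.432 0.018 0.216] [0.456 0.084 0.225]
0.225 102 [0.4446 0.0469 0.2296] [ 0.426 -0.009  0.225] [0.459 0.085 0.235]
0.235 16 [0.4482 0.0461 0.2409] [0.436 0.024 0.236] [0.454 0.062 0.245]
```

View pics/s20.png

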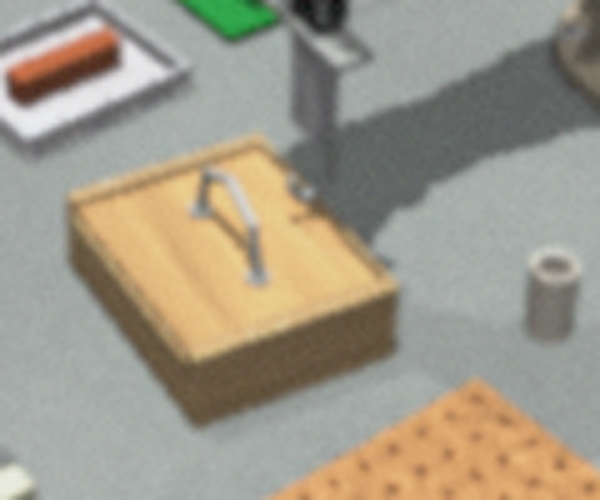

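Call:
play_rows(series=[[[-0.008,0,0,0,0,0,1],[-0.008,0,0,0,0,0,1],[-0.008,0,0,0,0,0,1],[-0.008,0,0,0,0,0,1],[-0.008,0,0,0,0,0,1],[-0.008,0,0,0,0,0,1],[-0.008,0,0,0,0,0,1],[-0.007,0,0,0,0,0,1],[0,0,0,0,0,0,1],[0,0,0,0,0,0,1]]])

```text
time: 44.43
tcp_pos: [0.4994, 0.0263, 0.258]
ee_rot: [-0.235, -3.132, 0.0]
ft_force: [0.4, 0.5, -2.0]
width: 0.0348
```

Run:
```python
from h import *
st,p,d=snap('scene');cv2.imwrite('pics/s21.png',cv2.resize(p[170:270,190:310],None,fx=5,fy=5,interpolation=cv2.INTER_CUBIC))
st=arm.state();print(st['tcp_pos'],psi(st),st['ft_force'])
```

```text
[0.49898279 0.02638667 0.25807775] 171.405900844248 [-0.43418821  0.12542918 -1.76606565]
```

View pics/s21.png

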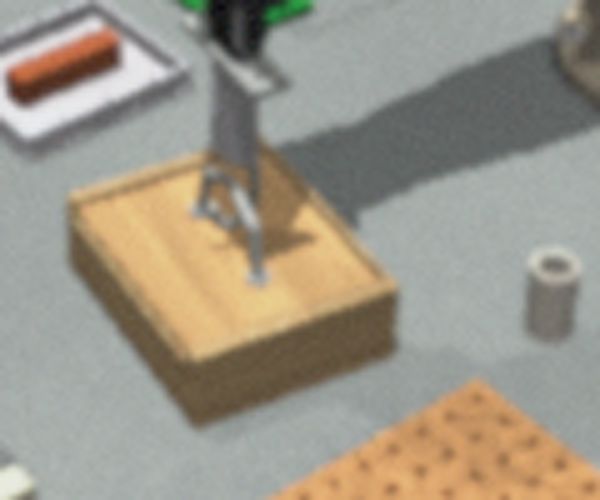

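The hook tip has passed under the crown, at (225,213) in the crop. Raising slowly.

Call:
play_rows(series=[[[-0.002,0,-0.004,0,0,0,1],[0,0,-0.006,0,0,0,1],[0,0,-0.006,0,0,0,1],[0,0,-0.006,0,0,0,1],[0,0,-0.005,0,0,0,1],[0,0,-0.004,0,0,0,1],[0,0,-0.004,0,0,0,1],[0,0,-0.004,0,0,0,1],[0,0,-0.003,0,0,0,1],[0,0,-0.003,0,0,0,1],[0,0,0,0,0,0,1],[0,0,0,0,0,0,1]]])

```text
time: 45.48
tcp_pos: [0.5011, 0.0261, 0.3029]
ee_rot: [-0.235, -3.132, 0.0]
ft_force: [1.2, -0.2, -7.9]
width: 0.0351
```

Run:
```python
from h import *
st,p,d=snap('scene');cv2.imwrite('pics/s22.png',cv2.resize(p[160:270,180:320],None,fx=5,fy=5,interpolation=cv2.INTER_CUBIC))
st=arm.state();print(st['tcp_pos'],psi(st),st['ft_force'],st['torque'])
```

```text
[0.50105155 0.02611311 0.30284249] 171.40888223666036 [ 0.86542115 -0.05941922 -8.04231456] [ 0.05520675 -0.38961067 -0.02295024]
```

View pics/s22.png

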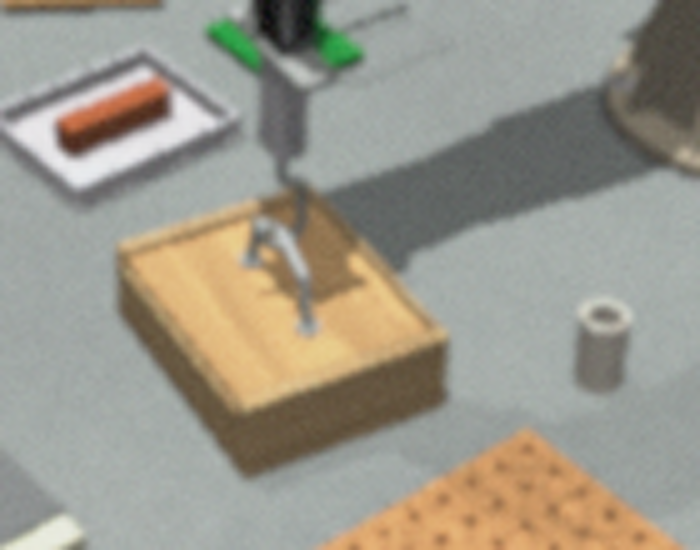

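The spring is carrying about 6 N. Continuing up about 44 mm, slowly.

Call:
play_rows(series=[[[0,0,-0.002,0,0,0,1],[0,0,-0.003,0,0,0,1],[0,0,-0.004,0,0,0,1],[0,0,-0.004,0,0,0,1],[0,0,-0.005,0,0,0,1],[0,0,-0.005,0,0,0,1],[0,0,-0.005,0,0,0,1],[0,0,-0.005,0,0,0,1],[0,0,-0.004,0,0,0,1],[0,0,-0.003,0,0,0,1],[0,0,-0.002,0,0,0,1],[0,0,-0.001,0,0,0,1]]])

```text
time: 46.53
tcp_pos: [0.5012, 0.026, 0.3466]
ee_rot: [0.235, 3.133, -0.0]
ft_force: [0.7, 0.0, -9.5]
width: 0.0354
```

```bash
cat >> h.py <<'E'
def tops(n='scene',c=(.5,.024)):
    st=arm.state();p,d=eyes.camera(n);P=cloud(n,d,st);X,Y,Z=P[...,0],P[...,1],P[...,2]
    r=[q for q in nets.cut_out('box',n) if q['confidence']>.4]
    if r:
        q=P[r[0]['mask']&~np.isnan(Z)]
        q=q[(abs(q[:,0]-c[0])<.07)&(abs(q[:,1]-c[1])<.08)]
        # lid plane via robust fit
        A=np.c_[q[:,:2]-c,np.ones(len(q))]; k=q[:,2]>np.median(q[:,2])-.02
        for _ in range(6):
            s=np.linalg.lstsq(A[k],q[k,2],rcond=None)[0];k=abs(q[:,2]-A@s)<.006
        print('lid plane z',s[2].round(4),'slopes',s[:2].round(3),k.sum())
    return p
E
python3 - <<'E'
from h import *
st=arm.state();print(st['time'],st['tcp_pos'],psi(st),st['ft_force'],st['torque'])
p=tops();cv2.imwrite('pics/s23.png',cv2.resize(p[150:270,180:320],None,fx=5,fy=5,interpolation=cv2.INTER_CUBIC))
E
```

```text
46.5333 [0.50117171 0.02603193 0.34663341] 171.4036648556713 [ 6.80232137e-01  2.38838571e-03 -9.48228529e+00] [-0.0229906   0.03638363  0.01123822]
lid plane z 0.0969 slopes [0.038 0.017] 976
```

View pics/s23.png

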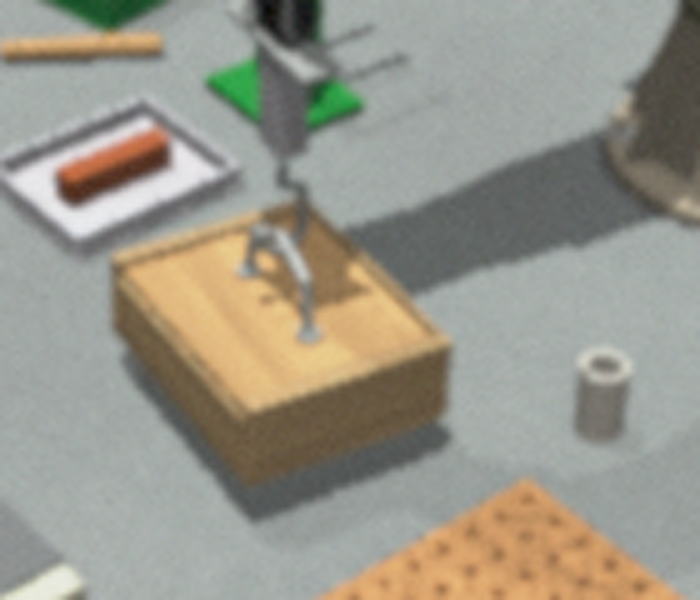

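The box hangs clear: lid plane at about 97 mm, so its underside is at about 37 mm, tilted roughly 0.04 rad. Raising 4 mm more and holding.

Call:
play_rows(series=[[[0,0,-0.001,0,0,0,1],[0,0,-0.002,0,0,0,1],[0,0,-0.001,0,0,0,1],[0,0,0,0,0,0,1],[0,0,0,0,0,0,1],[0,0,0,0,0,0,1],[0,0,0,0,0,0,1],[0,0,0,0,0,0,1],[0,0,0,0,0,0,1],[0,0,0,0,0,0,1],[0,0,0,0,0,0,1],[0,0,0,0,0,0,1]]])

```text
time: 47.63
tcp_pos: [0.5011, 0.0261, 0.3503]
ee_rot: [-0.235, -3.133, 0.0]
ft_force: [-1.3, -0.3, -10.1]
width: 0.0353
```

Call:
play_rows(series=[[[0,0,0,0,0,0,1],[0,0,0,0,0,0,1],[0,0,0,0,0,0,1],[0,0,0,0,0,0,1],[0,0,0,0,0,0,1],[0,0,0,0,0,0,1],[0,0,0,0,0,0,1],[0,0,0,0,0,0,1],[0,0,0,0,0,0,1],[0,0,0,0,0,0,1],[0,0,0,0,0,0,1],[0,0,0,0,0,0,1]]])

```text
time: 48.63
tcp_pos: [0.5012, 0.0261, 0.3503]
ee_rot: [0.235, 3.133, -0.0]
ft_force: [0.4, 0.1, -9.3]
width: 0.0349
```

Run:
```python
from h import *
st=arm.state();print(st['time'],st['tcp_pos'],psi(st),st['ft_force'],st['torque'])
tops()
tops('top')
```

```text
48.6333 [0.50115719 0.02605306 0.35030756] 171.40417686868497 [ 0.41951841  0.05367654 -9.32276902] [ 0.00760815 -0.00610705 -0.05849863]
lid plane z 0.1001 slopes [0.047 0.042] 941
lid plane z 0.8949 slopes [0.547 1.384] 7
```

Call:
play_rows(series=[[[0,0,0,0,0,0,1],[0,0,0,0,0,0,1],[0,0,0,0,0,0,1],[0,0,0,0,0,0,1],[0,0,0,0,0,0,1],[0,0,0,0,0,0,1],[0,0,0,0,0,0,1],[0,0,0,0,0,0,1],[0,0,0,0,0,0,1],[0,0,0,0,0,0,1],[0,0,0,0,0,0,1],[0,0,0,0,0,0,1]]])

```text
time: 49.83
tcp_pos: [0.5009, 0.026, 0.3502]
ee_rot: [-0.235, -3.132, 0.001]
ft_force: [-0.7, -0.6, -10.5]
width: 0.0351
```

Call:
play_rows(series=[[[0,0,0,0,0,0,1],[0,0,0,0,0,0,1],[0,0,0,0,0,0,1],[0,0,0,0,0,0,1],[0,0,0,0,0,0,1],[0,0,0,0,0,0,1]]])

```text
time: 50.33
tcp_pos: [0.5012, 0.0261, 0.3503]
ee_rot: [0.235, 3.133, -0.0]
ft_force: [0.5, -0.9, -9.5]
width: 0.0351
```

Held over 3 s at about 40 mm. Lowering gently.

Call:
play_rows(series=[[[0,0,0.002,0,0,0,1],[0,0,0.003,0,0,0,1],[0,0,0.004,0,0,0,1],[0,0,0.004,0,0,0,1],[0,0,0.004,0,0,0,1],[0,0,0.003,0,0,0,1],[0,0,0.002,0,0,0,1],[0,0,0.002,0,0,0,1],[0,0,0.002,0,0,0,1],[0,0,0.001,0,0,0,1],[0,0,0.001,0,0,0,1],[0,0,0.001,0,0,0,1]]])

```text
time: 51.33
tcp_pos: [0.5012, 0.0261, 0.3213]
ee_rot: [0.235, 3.133, -0.0]
ft_force: [-0.6, 0.3, -9.8]
width: 0.0349
```

Call:
play_rows(series=[[[0,0,0.001,0,0,0,1],[0,0,0.001,0,0,0,1],[0,0,0.001,0,0,0,1],[0,0,0.001,0,0,0,1],[0,0,0.001,0,0,0,1],[0,0,0.001,0,0,0,1],[0,0,0.001,0,0,0,1],[0,0,0.001,0,0,0,1],[0,0,0.001,0,0,0,1],[0,0,0.001,0,0,0,1],[0,0,0.001,0,0,0,1],[0,0,0.001,0,0,0,1]]])

```text
time: 52.33
tcp_pos: [0.5013, 0.026, 0.3093]
ee_rot: [0.235, 3.132, -0.0]
ft_force: [0.7, -0.7, -9.2]
width: 0.035
```

Call:
play_rows(series=[[[0,0,0.001,0,0,0,1],[0,0,0.001,0,0,0,1],[0,0,0.001,0,0,0,1],[0,0,0.001,0,0,0,1],[0,0,0.001,0,0,0,1],[0,0,0.001,0,0,0,1],[0,0,0.002,0,0,0,1],[0,0,0.002,0,0,0,1],[0,0,0.002,0,0,0,1],[0,0,0,0,0,0,1]]])

```text
time: 53.17
tcp_pos: [0.5015, 0.026, 0.2973]
ee_rot: [0.235, 3.132, -0.0]
ft_force: [2.0, -0.6, -5.6]
width: 0.0347
```

Run:
```python
from h import *
st=arm.state();print(st['time'],st['tcp_pos'],psi(st),st['ft_force'],st['torque'])
p=tops();cv2.imwrite('pics/s24.png',cv2.resize(p[150:270,180:320],None,fx=5,fy=5,interpolation=cv2.INTER_CUBIC))
```

```text
53.1667 [0.5015205  0.02602737 0.29725414] 171.402540743379 [ 2.02372537 -0.59038686 -5.56065578] [ 0.14178649 -0.79018004 -0.0009847 ]
lid plane z 0.0584 slopes [-0.002 -0.001] 1009
```

View pics/s24.png

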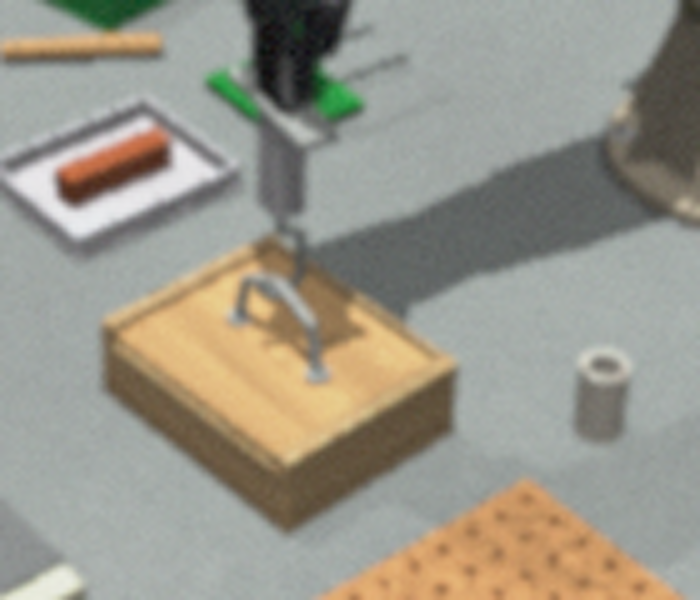

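The box stands flat (slopes about 0) but turned a little in yaw while hanging. Lowering the hook further to free the wire.

Call:
play_rows(series=[[[0,0,0.003,0,0,0,1],[0,0,0.004,0,0,0,1],[0,0,0.004,0,0,0,1],[0,0,0.004,0,0,0,1],[0,0,0.005,0,0,0,1],[0,0,0.005,0,0,0,1],[0,0,0.005,0,0,0,1],[0,0,0.005,0,0,0,1],[0,0,0.004,0,0,0,1],[0,0,0,0,0,0,1],[0,0,0,0,0,0,1]]])

```text
time: 54.18
tcp_pos: [0.501, 0.0261, 0.258]
ee_rot: [-0.235, -3.132, 0.0]
ft_force: [0.6, -0.1, -0.4]
width: 0.0348
```

Run:
```python
from h import *
st=arm.state();print(st['time'],st['tcp_pos'],psi(st),st['ft_force'],st['torque'])
bail('scene')
st,p,d=snap('scene');P=cloud('scene',d);cv2.imwrite('pics/s25.png',cv2.resize(p[150:270,180:320],None,fx=5,fy=5,interpolation=cv2.INTER_CUBIC))
m=nets.cut_out('box','scene')[0]['mask'];q=P[m];q=q[(q[:,2]>.055)&(q[:,2]<.07)];print(rect(q))
X,Y,Z=P[...,0],P[...,1],P[...,2]
k=(abs(X-.5)<.06)&(abs(Y-.026)<.08)&(Z>.08)&(Z<.14)
for z in np.arange(.08,.14,.01):
    q=P[k&(Z>=z)&(Z<z+.01)]
    if len(q): print(round(z,3),len(q),q.min(0).round(3),q.max(0).round(3))
```

```text
54.1833 [0.5009854  0.02609494 0.25804544] 171.40684959960376 [ 0.61325968 -0.07042586 -0.42796409] [-0.00923065  0.05671873  0.00632539]
bail scene 76 ((502.8748474121094, 27.71565818786621), (37.71092987060547, 73.7426986694336), 25.053627014160156) 0.12959876171937657
((503.66705322265625, 29.581436157226562), (165.00889587402344, 205.57814025878906), 3.937612295150757)
0.08 23 [ 0.491 -0.014  0.08 ] [0.519 0.069 0.09 ]
0.09 20 [ 0.482 -0.007  0.09 ] [0.522 0.071 0.1  ]
0.1 24 [ 0.485 -0.006  0.101] [0.52  0.068 0.11 ]
0.11 28 [0.479 0.006 0.11 ] [0.512 0.052 0.119]
0.12 8 [0.485 0.027 0.12 ] [0.509 0.036 0.129]
0.13 2 [0.487 0.032 0.13 ] [0.493 0.035 0.13 ]
```

View pics/s25.png

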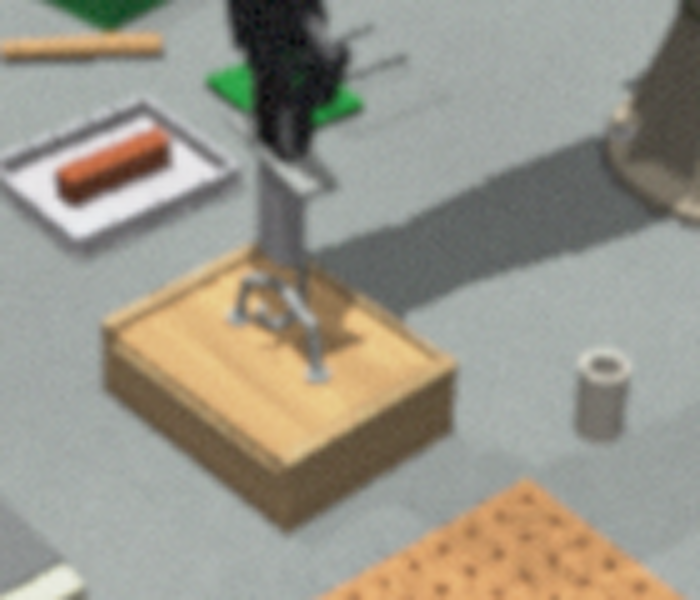

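The hook is slack below the crown, at (265,318) in the crop. Drawing it back out along the scale's −x.

Call:
play_rows(series=[[[0.004,0,0,0,0,0,1],[0.008,0,0,0,0,0,1],[0.008,0,0,0,0,0,1],[0.01,0,0,0,0,0,1],[0.012,0,0,0,0,0,1],[0.012,0,0,0,0,0,1],[0.012,0,0,0,0,0,1],[0.012,0,-0.005,0,0,0,1],[0,0,-0.02,0,0,0,1],[0,0,-0.02,0,0,0,1],[0,0,-0.02,0,0,0,1],[0,0,0,0,0,0,1]]])

```text
time: 55.33
tcp_pos: [0.4248, 0.0377, 0.3274]
ee_rot: [0.235, 3.126, -0.0]
ft_force: [0.8, 0.5, -1.1]
width: 0.0351
```

Run:
```python
from h import *
st=arm.state();print(st['time'],st['tcp_pos'],psi(st),st['ft_force'],st['torque'])
p=tops();cv2.imwrite('pics/s26.png',cv2.resize(p[130:270,150:320],None,fx=4,fy=4,interpolation=cv2.INTER_CUBIC))
st=arm.state();p0=st['tcp_pos'];
plan((.510,-.350,.325),n=16,frm=(p0,171.4))
st,p,d=snap('wrist','w26.png')
```

```text
55.3333 [0.42477442 0.03774278 0.32744726] 171.41688473993267 [ 0.75431271  0.49758527 -1.1165547 ] [ 0.03966033 -0.04404866 -0.03435071]
lid plane z 0.0582 slopes [0.001 0.001] 1040
from [0.424  0.0378 0.324 ] psi 171.4 -> [ 0.51  -0.35   0.325] 171.4: rows n=16: [-0.0089,-0.0232,-0.0001,0,0,-0.0000]
```

View pics/s26.png

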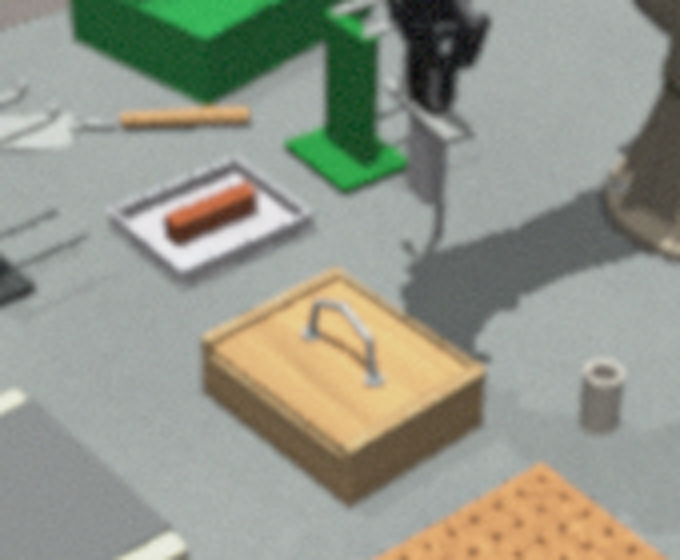

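View pics/w26.png

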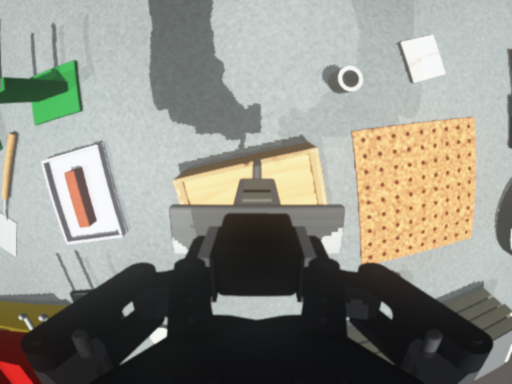

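Unhooked, and the box is flat and shut. Carrying the scale back to a standoff in front of the grey hanger.

Call:
play_rows(series=[[[-0.0089,-0.0232,0,0,0,0,1],[-0.0089,-0.0232,0,0,0,0,1],[-0.0089,-0.0232,0,0,0,0,1],[-0.0089,-0.0232,0,0,0,0,1],[-0.0089,-0.0232,0,0,0,0,1],[-0.0089,-0.0232,0,0,0,0,1],[-0.0089,-0.0232,0,0,0,0,1],[-0.0089,-0.0232,0,0,0,0,1],[-0.0089,-0.0232,0,0,0,0,1],[-0.0089,-0.0232,0,0,0,0,1],[-0.0089,-0.0232,0,0,0,0,1],[-0.0089,-0.0232,0,0,0,0,1]]])

```text
time: 56.48
tcp_pos: [0.4874, -0.2543, 0.3215]
ee_rot: [-0.236, -3.13, -0.002]
ft_force: [0.8, 0.4, -0.8]
width: 0.035
```

Call:
play_rows(series=[[[-0.0089,-0.0232,0,0,0,0,1],[-0.0089,-0.0232,0,0,0,0,1],[-0.0089,-0.0232,0,0,0,0,1],[-0.0089,-0.0232,0,0,0,0,1],[0,0,0,0,0,-0.052,1],[0,0,0,0,0,-0.052,1],[0,0,0,0,0,-0.052,1],[0,0,0,0,0,-0.052,1],[0,0,0,0,0,0,1],[0,0,0,0,0,0,1]]])

```text
time: 57.32
tcp_pos: [0.509, -0.3502, 0.3219]
ee_rot: [0.089, -3.139, -0.003]
ft_force: [-0.3, -0.1, -2.2]
width: 0.0353
```

Run:
```python
from h import *
st,p,d=snap('wrist','w27.png')
print(st['time'],st['tcp_pos'],psi(st),st['ft_force'],st['torque'])
# prongs: now unoccluded
for n in('top','scene','wrist'):
    st=arm.state();d=eyes.camera(n)[1]
    P=cloud(n,d,st);X,Y,Z=P[...,0],P[...,1],P[...,2]
    for s in(1,-1):
        m=(X>.57)&(X<.685)&(Z>.16)&(Z<.185)&((Y+.344)*s>.01)&((Y+.344)*s<.05)
        q=P[m]
        if len(q)>10: print(n,'prong',s,len(q),rect(q),'xmin',q[:,0].min())
plan((.5102,-.351,.236),183.3,n=4)
```

```text
57.3167 [ 0.50895942 -0.35023383  0.321858  ] -176.76114144945112 [-0.31024868 -0.09441162 -2.15400652] [ 0.04518678 -0.00736762 -0.01460432]
top prong 1 144 ((630.3278198242188, -317.9992980957031), (106.27096557617188, 30.290721893310547), 0.6136016249656677) xmin 0.5771471155242016
top prong -1 121 ((632.7427368164062, -368.6048278808594), (104.1445541381836, 18.959793090820312), 6.172570705413818) xmin 0.5807605697277589
scene prong 1 85 ((633.6482543945312, -308.4084777832031), (36.64689254760742, 105.27473449707031), 81.9511947631836) xmin 0.5797653851711251
scene prong -1 66 ((633.0986328125, -365.55474853515625), (102.25492095947266, 15.926302909851074), 2.7129571437835693) xmin 0.5820402773808119
wrist prong 1 279 ((658.3165283203125, -321.5396423339844), (34.4196662902832, 31.094755172729492), 11.924088478088379) xmin 0.6397199424014535
wrist prong -1 238 ((661.1315307617188, -363.4305419921875), (21.469350814819336, 33.97090530395508), 82.26036834716797) xmin 0.643557194265161
from [ 0.5093 -0.3504  0.323 ] psi -176.7 -> [ 0.5102 -0.351   0.236 ] 183.3: rows n=4: [-0.0002,-0.0002,0.0218,0,0,-0.0001]
```

View pics/w27.png

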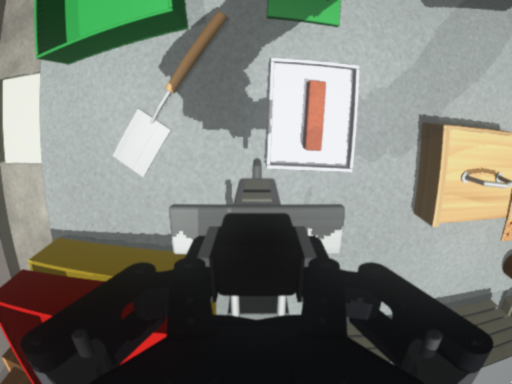

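Call:
play_rows(series=[[[-0.001,0,0.022,0,0,0,1],[0,0,0.022,0,0,0,1],[0,0,0.022,0,0,0,1],[0,0,0.014,0,0,0,1],[0,0,0.006,0,0,0,1],[0,0,0,0,0,0,1],[0,0,0,0,0,0,1],[0,0,0,0,0,0,1]]])

```text
time: 58.18
tcp_pos: [0.5109, -0.351, 0.2388]
ee_rot: [-0.091, 3.139, -0.003]
ft_force: [0.4, -0.4, -0.6]
width: 0.0347
```

Run:
```python
from h import *
st,p,d=snap('scene');cv2.imwrite('pics/s28.png',cv2.resize(p[90:230,100:270],None,fx=4,fy=4,interpolation=cv2.INTER_CUBIC))
st=arm.state();print(st['time'],st['tcp_pos'],psi(st),st['ft_force'],st['torque'])
plan((.625,-.3444,.2355),183.3,n=8)
```

```text
58.2333 [ 0.51097391 -0.3510543   0.23889429] -176.68059599808737 [ 0.87758871 -0.50874785 -2.04730292] [-0.00124914  0.03164842 -0.0148651 ]
from [ 0.511  -0.3511  0.2389] psi -176.7 -> [ 0.625  -0.3444  0.2355] 183.3: rows n=8: [-0.0143,0.0000,0.0004,0,0,0.0000]
```

View pics/s28.png

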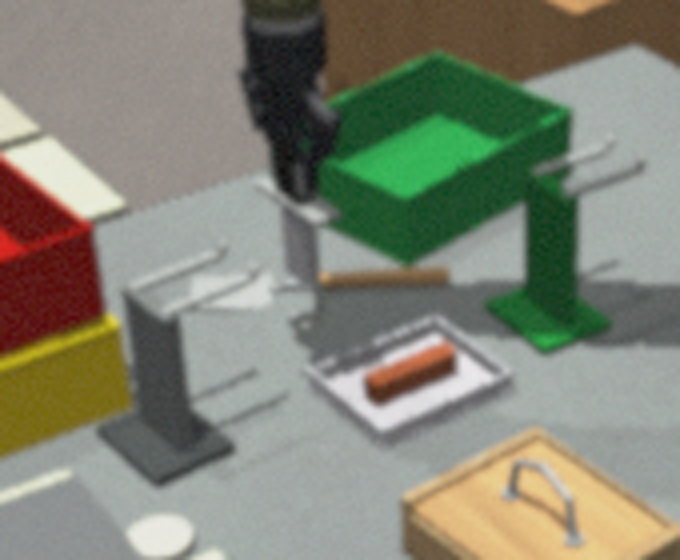

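Call:
play_rows(series=[[[-0.008,0,0,0,0,0,1],[-0.014,0,0,0,0,0,1],[-0.014,0,0,0,0,0,1],[-0.014,0,0,0,0,0,1],[-0.014,0,0,0,0,0,1],[-0.014,0,0,0,0,0,1],[-0.014,0,0,0,0,0,1],[-0.014,0,0,0,0,0,1],[-0.007,0,0,0,0,0,1],[0,0,0,0,0,0,1],[0,0,0,0,0,0,1]]])

```text
time: 59.15
tcp_pos: [0.6234, -0.3438, 0.2373]
ee_rot: [0.092, -3.14, 0.0]
ft_force: [-0.0, 0.4, -2.1]
width: 0.0348
```

Run:
```python
from h import *
st=arm.state();print(st['time'],st['tcp_pos'],psi(st),st['ft_force'],st['torque'])
st,p,d=snap('scene');cv2.imwrite('pics/s29.png',cv2.resize(p[90:230,100:270],None,fx=4,fy=4,interpolation=cv2.INTER_CUBIC))
st,p,d=snap('wrist','w29.png')
plan((.625,-.3444,.2055),183.3,n=8)
```

```text
59.15 [ 0.62343386 -0.34384164  0.23725819] -176.64353959768587 [-0.00930357  0.44078723 -2.06017971] [ 0.02609215  0.02782971 -0.03097609]
from [ 0.6227 -0.344   0.2375] psi -176.7 -> [ 0.625  -0.3444  0.2055] 183.3: rows n=8: [-0.0003,-0.0001,0.0040,0,0,0.0000]
```

View pics/s29.png

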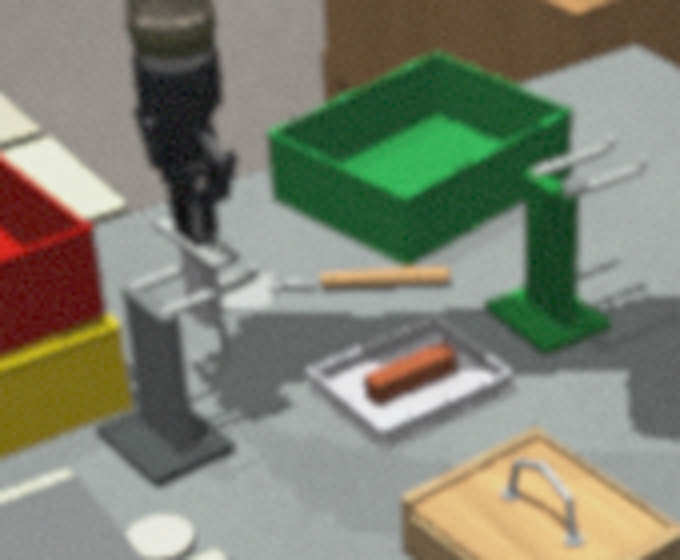

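View pics/w29.png

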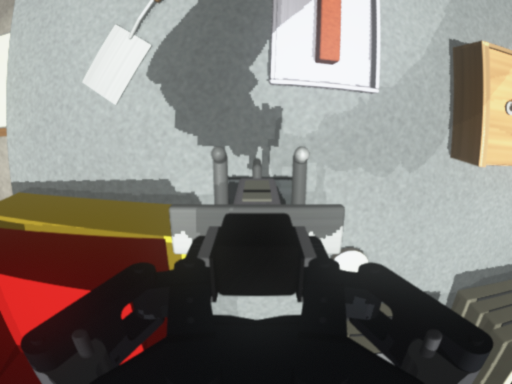

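The cross-head sits over both prongs, with the prong ends at (220,153) and (301,153) and the body between them. Lowering.

Call:
play_rows(series=[[[-0.002,0,0.004,0,0,0,1],[0,0,0.006,0,0,0,1],[0,0,0.006,0,0,0,1],[0,0,0.005,0,0,0,1],[0,0,0.004,0,0,0,1],[0,0,0.003,0,0,0,1],[0,0,0.002,0,0,0,1],[0,0,0.001,0,0,0,1],[0,0,0,0,0,0,1],[0,0,0,0,0,0,1]]])

```text
time: 60.08
tcp_pos: [0.6253, -0.3439, 0.2065]
ee_rot: [-0.091, 3.14, -0.0]
ft_force: [0.9, -0.5, -0.8]
width: 0.0355
```

Run:
```python
from h import *
st=arm.state();print(st['time'],st['tcp_pos'],psi(st),st['ft_force'],st['torque'])
```

```text
60.0833 [ 0.62525083 -0.34391261  0.20653689] -176.67397388222153 [ 0.87320209 -0.47481387 -0.75291208] [-0.01340109 -0.03627322  0.01426428]
```

Call:
play_rows(series=[[[0,0,0.001,0,0,0,1],[0,0,0.001,0,0,0,1],[0,0,0,0,0,0,1],[0,0,0,0,0,0,0.45],[0,0,0,0,0,0,0.3],[0,0,0,0,0,0,0.2],[0,0,0,0,0,0,0.1],[0,0,0,0,0,0,0],[0,0,0,0,0,0,0],[0,0,-0.015,0,0,0,0],[0,0,-0.03,0,0,0,0],[0,0,-0.03,0,0,0,0]]])

```text
time: 61.08
tcp_pos: [0.6244, -0.3433, 0.2786]
ee_rot: [0.091, -3.137, -0.003]
ft_force: [0.4, -0.8, 0.5]
width: 0.0855
```

Call:
play_rows(series=[[[0,0,-0.03,0,0,0,0],[0.03,0,-0.03,0,0,0,0],[0.03,0,0,0,0,0,0],[0.03,0,0,0,0,0,0],[0,0,0,0,0,0,0],[0,0,0,0,0,0,0]]])

```text
time: 61.58
tcp_pos: [0.5345, -0.3491, 0.3396]
ee_rot: [-0.088, 3.14, -0.0]
ft_force: [-0.2, -0.1, 0.3]
width: 0.0854
```

Run:
```python
from h import *
st,p,d=snap('wrist','w30.png')
print(st['time'],st['tcp_pos'],psi(st))
P=cloud('wrist',d,st);X,Y,Z=P[...,0],P[...,1],P[...,2]
for lo,hi in((.205,.24),(.173,.184)):
    m=(X>.6)&(X<.66)&(Y>-.42)&(Y<-.27)&(Z>lo)&(Z<hi)
    if m.sum()>5:print(m.sum(),rect(P[m]),np.median(P[m][:,2]))
p=tops()
cv2.imwrite('pics/s30.png',cv2.resize(p[90:330,90:380],None,fx=2.5,fy=2.5,interpolation=cv2.INTER_CUBIC))
st,p,d=snap('top','t30.png')
bail('scene');bail('top')
P=cloud('top',d);X,Y,Z=P[...,0],P[...,1],P[...,2]
m=(Z>.05)&(Z<.075)&(X>.38)&(X<.62)&(Y>-.12)&(Y<.16); print('top box',rect(P[m]))
```

```text
61.5833 [ 0.53449187 -0.3490715   0.33956593] -176.7782262314564
1062 ((623.4901733398438, -344.53948974609375), (25.09148406982422, 36.67581558227539), 3.271928310394287) 0.22224621249369925
1597 ((624.2274169921875, -344.6229248046875), (30.403392791748047, 100.20645904541016), 3.334749698638916) 0.17864867787044975
lid plane z 0.0583 slopes [-0.    -0.003] 1029
bail scene 47 ((505.3927001953125, 29.876190185546875), (12.10649585723877, 75.27021026611328), 1.78227698802948) 0.12244922482720089
bail top 57 ((500.7829895019531, 26.700206756591797), (7.952699184417725, 73.26634216308594), 3.605712652206421) 0.12445725046460088
top box ((500.983154296875, 25.64533233642578), (159.74017333984375, 200.3278045654297), 4.336905002593994)
```

View pics/s30.png

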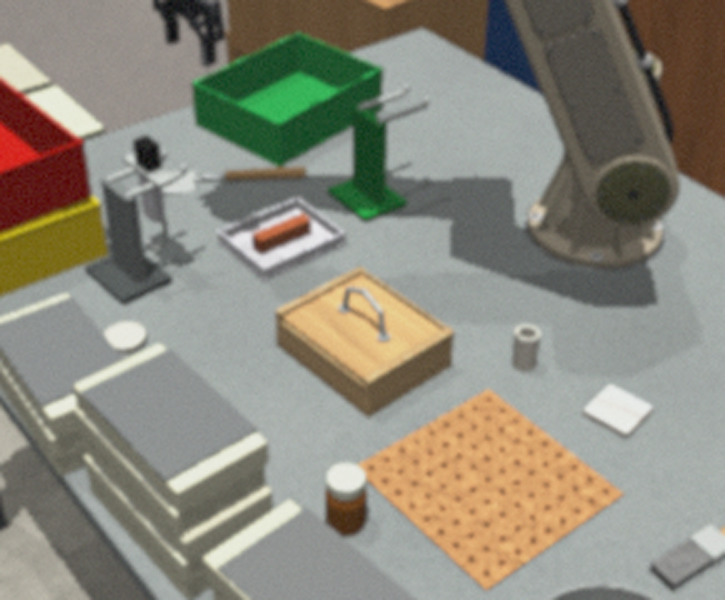

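View pics/w30.png

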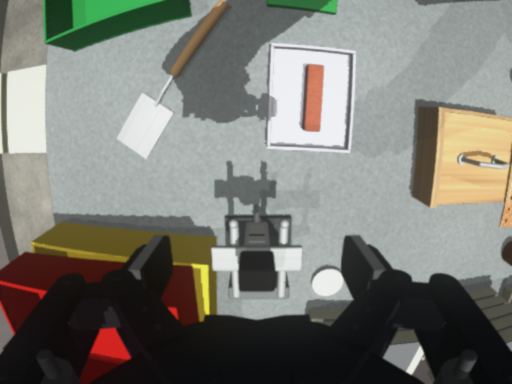

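View pics/t30.png

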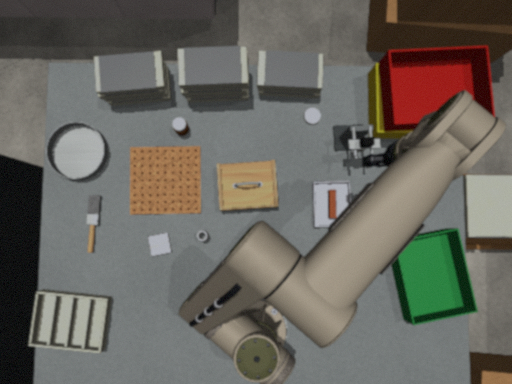

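The scale hangs at its starting pose, the box is shut and flat, and the bar is in the tray. Letting it settle and handing in.

Call:
play_rows(series=[[[0,0,0,0,0,0,0],[0,0,0,0,0,0,0],[0,0,0,0,0,0,0],[0,0,0,0,0,0,0],[0,0,0,0,0,0,0],[0,0,0,0,0,0,0],[0,0,0,0,0,0,0],[0,0,0,0,0,0,0]]])

```text
time: 62.55
tcp_pos: [0.5358, -0.349, 0.3389]
ee_rot: [-0.091, 3.14, -0.0]
ft_force: [-0.6, -0.4, -0.1]
width: 0.0854
```

Run:
```python
from h import *
print(arm.finish_job())
```

```text
the job is handed in; nothing more can be done
None
```

The job is handed in at about 62.5 s; the hand-in reports no verdict, so what follows rests on my own checks. I laid the kiln bar in the tray and put all four blanks in the box in one layer. I then slid the lid to its stop and lifted the box by its bail with the scale. It hung with the middle of its underside at about 40 mm for over 3 s. I set it down, unhooked, and hung the scale back on the grey hanger.

Last checks:
- **Box:** flat, with lid-plane slopes of 0.003 or less. Its outline is 160 × 200 mm and the bail is within about 1 mm of centre, so the lid is shut. The blanks were last seen just before the lid closed, in place on the floor.
- **Scale:** within about 1 mm of its starting position on the hanger, with the grip top at 222 mm as at the start.
- **Bar and bystanders:** the bar is in the tray, and nothing else looks moved in the pictures; I did not measure the bystanders' positions.

- **Tilt and turn:** while hanging, the box tilted about 0.06 rad, so its lowest corner was nearer 32 mm than 40 mm. It also turned about 13° in yaw and stands that way now.
- **Camera disagreement:** the scene camera put the bail about 4–5 mm from where the top camera did. I trusted the top camera, because it agrees with the box outline.

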